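# Fit the steel forming template onto its holder

## Task

The thin T-shaped steel template lies on the worn, slightly sloping plaster block, between wooden boards where it cannot be gripped. Slide it out over the block's open front edge, touching down slowly and pressing only lightly because the plaster is brittle, until its narrow tongue can be pinched by its sides; then lift it clear and lower it gently, without dropping or forcing it, over the two studs of the iron holder, lying flat with its tongue out over the holder's front. Leave the pottery and hand tools where they are.

Things in the scene. Friction and masses are not known exactly. Their poses are not given: they have to be found in the camera images.
- template_mid (a point): The template: plain dark steel T-shaped plate, 3 mm thick, 130 mm long. This point: mid-length, on the centre line, half-way up the thickness; x points from tongue to head, y across, z up. Tongue 50 mm wide, from x = -65 mm (free end) to +5 mm; head 60 mm wide, x = +5 to +65 mm, with two round through holes, 13 mm diameter, at x = +35, y = +17 and -17 mm.
- nose (a point): Middle of the free end of the template's tongue, half-way up its thickness; same axes as the template.
- hole_left (a point): Centre of the hole at y = +17 mm of the template, at its underside.
- hole_right (a point): Centre of the hole at y = -17 mm of the template, at its underside.
- block: Fixed plaster block, 206 x 94 mm, origin: centre of its underside. Its bed (200 x 68 mm, between wooden boards 12 mm thick along both sides and across the +x end, tops 92 mm above the table) slopes, unevenly worn: it rises from 68 mm at the +x end to 80 mm at the open -x end, about 2 to 5 degrees. Brittle: over 20 N on it, even for an instant, damages it; touch down slowly.
- block_edge (a point): Middle of the bed's open front edge, on top (x = -100 mm, z = +80 mm of the block); x points level inwards along the boards, away from the edge, z up.
- studs_mid (a point): Holder's seat: top of a fixed grey iron block, 80 x 80 mm, 60 mm above the table. Point on this face half-way between two upright studs at y = +17 and -17 mm, each 8 mm in diameter, 14 mm tall, the last 5 mm tapering to 3 mm. Seat from x = -50 mm (front, to the robot) to +30; at x = +35 to +43 a back stop rises 22 mm above it. x: front to back, z up.
- stud_left (a point): Foot of the stud at y = +17 mm, on the seat.
- stud_right (a point): Foot of the stud at y = -17 mm, on the seat.
- holder: The iron holder as a whole, origin at the centre of its underside, 10 mm in front of the studs, same axes as the seat; its foot plate is 120 x 110 mm, 12 mm thick. The fitted template's x points the same way as the holder's: its tongue stands out 50 mm past the seat's front. It must not be pressed by the template with more than 25 N.
- template: The same template, origin at its underside (1.5 mm under template_mid). About 100 to 210 g; it balances about 2 mm on the head side of its middle. A light rubbing press of shut fingertips (about 6 to 12 N) drags it along the plaster and up its slope; how much is needed is not known, and with less the fingertips slip over it.
- pot: Bystander: round clay pot with a narrow neck, 68 mm wide, 60 mm tall; origin under its centre.
- saucer: Bystander: shallow clay bowl, 76 mm wide, 22 mm tall; origin under its centre.
- cup: Bystander: clay cup 60 mm wide, 70 mm tall; origin under its centre.
- brush: Bystander: brush about 170 mm long, lying on the table.
- modeller: Bystander: spatula-like modelling tool about 180 mm long, lying on the table.
- stamp: Bystander: turned wooden stamp, 40 mm wide, 54 mm tall, standing; origin under its centre.
Things that resemble listed ones, but are neither listed nor needed, are in the scene too. What is shaped like the block but green or yellow is not meant.

How it is judged:
On the way, in this order (a step that is already met when the one before it is completed fails the run):
1. the template lies on the block with its tongue at least 25 mm out over the open front edge (x of nose in the frame of block_edge below -0.025 m and z of template_mid in the frame of block_edge below 0.008 m and x of template_mid in the frame of block_edge above 0 m and angle between template's own z axis and vertical below 0.15 rad and contact force between template and block above 0.2 N), for 0.2 s.
2. the template is held clear above the block (z of template_mid in the frame of block_edge above 0.02 m and contact force between template and block below 0.05 N and contact force between template and the fingers above 0.5 N), for 0.2 s.
At the end, for the whole second after the job is handed in: Each stud is in its own hole (hole centres within 5 mm of the studs: tongue to the front), the template lies flat on the seat (centre within 4 mm above it, tilt under 0.05 rad), at rest and released (horizontal distance between hole_left and stud_left below 0.005 m and horizontal distance between hole_right and stud_right below 0.005 m and z of template_mid in the frame of studs_mid below 0.004 m and angle between template's own z axis and vertical below 0.05 rad and linear speed of template below 0.02 m/s and contact force between template and holder above 0.2 N); the robot touches nothing.
It fails at once if the template is pressed on the plaster with more than 20 N (contact force between template and block above 20 N).
It fails at once if the robot presses the plaster block itself with more than 20 N (contact force between the arm and block above 20 N).
It fails at once if the template is forced against the holder with more than 25 N (contact force between template and holder above 25 N).
It fails at once if the template is dropped (contact force between template and the fingers below 0.02 N and linear speed of template above 0.6 m/s).
It fails at once if a bystander is moved more than 20 mm (distance of any of pot, saucer, cup, brush, modeller, stamp from where it was at the start of the episode above 0.02 m).
It also fails if it takes over 72 s, if anything falls off the work surface, if the arm or the gripper's body presses on something with over 40 N, if the wrist force passes 120 N, or if a joint passes its speed limit or range.

## Robot

A 6-joint arm with a two-finger parallel gripper is mounted at the origin on the work surface. World frame = base frame: x ahead of the robot, y to its left, z up, the work surface at z = 0. Lengths are in m, angles in rad, forces in N, time in s.
With the tool pointing down it reaches from about 0.35 to 0.775 m from the base axis. Payload 5.5 kg.
Tool frame: the origin (TCP) lies between the finger pads; the fingertips stand 22 mm ahead of it and the grasp point (between the pads) lies 3 mm ahead of it (env.finger_overhang is the distance from the TCP to the fingertips, in m); y points along the fingers, x is the direction in which the jaws open and shut, and the axes are right-handed (so a half turn about y gives the same grasp; the last joint's range is limited). The gripper opens to 85 mm and grips with 20 to 120 N. Pads are 22 mm wide; open, the fingers measure 114 mm over their backs; the gripper's body (76 mm by 85 mm) begins 54 mm behind the grasp point. The pads swing forward as they close: fully open they stand 13 mm farther back than shut.
Start: joints at [-1.391, 0.313, 0.046, 1.304, 0, 1.431], TCP at [0.181, -0.546, 0.253] pointing down, gripper open.
Joint ranges: [-2.76, 2.76], [-0.86, 1.69], [-1.03, 1.26], [-2.2, 2.34], [-1.47, 1.5], [-3.14, 3.14]. Speed limits (rad/s): [2.57, 2.57, 3.14, 3.14, 3.14, 3.14].

## Interface

Orientations are given as a unit quaternion [w, x, y, z].
In Python, from workcell import monitor, cams, job, env gives the robot as it stands.
- The arm moves only by the tool drive_tool, never from a script. Its argument "plan" is text: rows parted by semicolons, each of 7 numbers parted by spaces: the opening, from -1 (shut) to 1 (fully open), then the shift along the tool's x, y, z in mm, then the turn, a rotation vector about the tool's x, y, z in degrees. In form: gripper x y z rx ry rz; .... A call has 1 to 8 rows; each row shifts and turns the pose as measured when the row begins, along the tool's axes as they then stand; what a row does not reach is not made up. A row lasts 1/8 s, in which the tool goes at most 62.5 mm and 10.7 degrees, less where a joint would pass 70% of its speed; a pose out of reach is approached as far as the arm can. A call is refused whole if a number of a shift passes 62.5 or a number of a turn 10.7, either way. A call with a gripper value outside its range is refused whole. The fingers move at their own pace and stop on an object; "grip_force" is the grip in N (left out, the last holds). Time passes only in rows, so rows that do not move let the fingers close. It gives the time, the measured TCP pose, the force and the opening at its end, in the units of the state.
- monitor.get_state(): the state, without advancing time (a new reading comes with each control period).
- cams.read_camera(name): name is "scene" or "top" or "wrist"; returns (picture, depth): 420x560x3 uint8, red, green, blue; 420x560 float32, m along the optical axis (not along the pixel's ray), 0 where there is no reading.
- cams.calibration(name): a dict with "fx", "fy", "cx", "cy" (pixels), "R" (3x3) and "t" (3): a world point X has camera coordinates R X + t. Camera axes: x right, y down, z forward; pixel columns grow to the right and rows downward; lengths in m; the calibration is good to about 2 mm. A picture is of the moment at which its call begins: read the wrist's pose just before it. calibration takes no time and is no camera call; for the wrist camera it gives the pose at the moment of the call.
- job.hand_in(): hands the job in, once; it reports no verdict.
The state is a dict: "clock": time; "joint_pos": joint angles; "qvel": joint speeds; "tau": joint torques, N m; "tcp_pos": TCP position; "orientation": TCP orientation; "wrist_force": force on the tool from outside, world axes, zero at the start; "ft_torque": the same for the moment, N m; "finger_gap": finger opening in m.
Only numpy, scipy, OpenCV 4.12 (cv2) and the standard library are available. Lean on these libraries where they do the work, as an engineer would, in place of code of your own. Each camera call takes 0.05 s, during which the arm holds its last target.

## Working session

There is one attempt and no reset: what is moved stays moved. The work goes in short steps, Python scripts to look and compute and a tool call to move; the robot and the scene stay as the last step left them, time stands still between calls to the robot, and variables do not carry over. Pictures are saved under pics/ and viewed, and the job is handed in when it is done.

Besides the shell and the picture viewer there is one more tool, called after ">>>" as name(argument=value, ...) on one line, values as JSON. drive_tool: Moves the arm, as the interface text tells. Its arguments: {"type":"object","properties":{"plan":{"type":"string"},"grip_force":{"type":"number"}},"required":["plan"]}

```bash
ls; mkdir -p pics
cat > h.py <<'E'
import numpy as np, cv2
from workcell import monitor, cams, job, env
def snap(name,fn):
    s=monitor.get_state(); c=cams.calibration(name); im,d=cams.read_camera(name)
    cv2.imwrite(f'pics/{fn}.png',cv2.cvtColor(im,cv2.COLOR_RGB2BGR)); np.savez(f'pics/{fn}.npz',im=im,d=d,**{k:np.array(v) for k,v in c.items()})
    return im,d,c
def load(fn):
    z=np.load(f'pics/{fn}.npz'); return z['im'],z['d'],z
def ray(c,u,v):
    r=np.array([(u-c['cx'])/c['fx'],(v-c['cy'])/c['fy'],1.]); R=np.array(c['R']);t=np.array(c['t'])
    return -R.T@t, R.T@r
def onplane(c,u,v,z):
    o,r=ray(c,u,v); return o+r*(z-o[2])/r[2]
def cloud(c,d):
    v,u=np.mgrid[:d.shape[0],:d.shape[1]]
    P=np.stack([(u-c['cx'])/c['fx']*d,(v-c['cy'])/c['fy']*d,d],-1)
    return (P-np.array(c['t']))@np.array(c['R'])
def proj(c,X):
    q=np.array(c['R'])@np.array(X)+np.array(c['t']); return np.array([q[0]/q[2]*c['fx']+c['cx'],q[1]/q[2]*c['fy']+c['cy']])
E
python3 - <<'E'
from h import *
print(monitor.get_state())
for n in ['scene','top']:
    im,d,c=snap(n,n+'0'); print(n,(d>0).mean(), -np.array(c['R']).T@np.array(c['t']))
E
```

```text
pics
{'clock': 0.0, 'joint_pos': array([-1.39059711e+00,  3.14029129e-01,  4.49630852e-02,  1.30360171e+00,
       -5.54463344e-06,  1.43123201e+00]), 'qvel': array([-0.00016404, -0.00038662,  0.00017524, -0.00072485,  0.00165994,
        0.00092058]), 'tau': array([ 2.74124768e-04, -4.80630291e+01,  2.98532224e+01,  1.96036912e-02,
       -4.27125599e-05,  6.78099369e-06]), 'tcp_pos': array([ 0.18066885, -0.54537421,  0.252386  ]), 'orientation': array([ 0.57368039, -0.57276671,  0.41450076, -0.41354351]), 'wrist_force': array([ 0.12071419, -0.42572601,  0.44927086]), 'ft_torque': array([-0.0198581 ,  0.02351096, -0.01523292]), 'finger_gap': 0.08522144940290205}
scene 0.9958418367346938 [1.41690295 0.44731427 0.76889886]
top 0.9961267006802721 [ 0.318156   -0.00648106  1.31082749]
```

View pics/scene0.png

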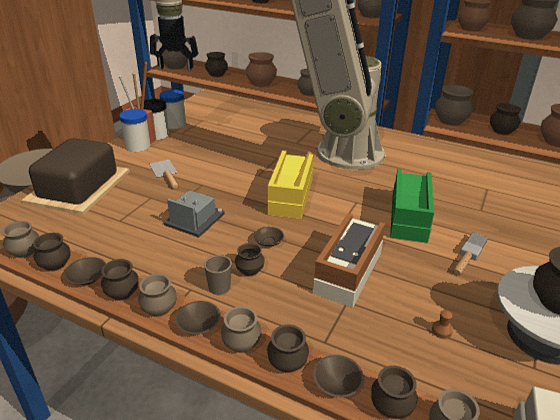

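View pics/top0.png

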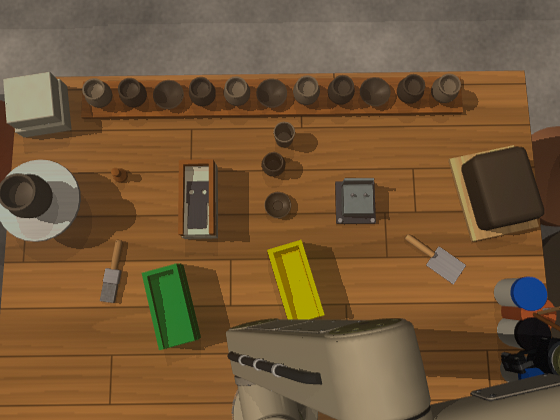

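Run:
```python
from h import *
im,d,c=load('top0')
a=cv2.resize(im[145:250,165:235],None,fx=5.5,fy=5.5,interpolation=cv2.INTER_CUBIC)
b=cv2.resize(im[165:235,320:390],None,fx=5.5,fy=5.5,interpolation=cv2.INTER_CUBIC)
h=max(a.shape[0],b.shape[0]); o=np.zeros((h,a.shape[1]+b.shape[1]+4,3),np.uint8)
o[:a.shape[0],:a.shape[1]]=a;o[:b.shape[0],a.shape[1]+4:]=b
cv2.imwrite('pics/topcrop.png',o[:600,:,::-1])
im,d,c=load('scene0')
a=cv2.resize(im[205:310,305:395],None,fx=5.5,fy=5.5,interpolation=cv2.INTER_CUBIC)
cv2.imwrite('pics/scenecrop.png',a[:600,:,::-1])
for n in ['top0','scene0']:
    im,d,c=load(n); P=cloud(c,d)
    if n=='top0':
        for v,u in [(198,185),(198,211),(150,198),(165,198),(172,198),(195,195),(215,197),(228,197),(232,197),(240,197),(200,250),(198,357),(185,357),(216,357),(300,395),(175,170)]:
            print(u,v,P[v,u].round(4),im[v,u])
```

```text
185 198 [0.5629 0.2355 0.0707] [128 115  94]
211 198 [0.558  0.1631 0.091 ] [132  79  34]
198 150 [0.7158 0.2138 0.0039] [129  85  43]
198 165 [0.6547 0.2027 0.0662] [57 34 15]
198 172 [0.6332 0.2012 0.0735] [170 169 139]
195 195 [0.57   0.2082 0.0743] [72 63 58]
197 215 [0.5155 0.2019 0.0759] [72 62 57]
197 228 [0.4804 0.2009 0.0786] [73 63 54]
197 232 [0.4695 0.2003 0.0816] [170 174 143]
197 240 [0.4569 0.2135 0.0013] [73 50 25]
250 200 [ 0.5689  0.0654 -0.0012] [137  91  45]
357 198 [ 0.56   -0.2276  0.0552] [106 105  95]
357 185 [ 0.5935 -0.2271  0.0662] [96 94 86]
357 216 [ 0.5176 -0.2335  0.0099] [51 41 35]
395 300 [ 0.2857 -0.3289  0.0039] [157 104  52]
170 175 [0.6437 0.2929 0.002 ] [140  91  46]
```

View pics/topcrop.png

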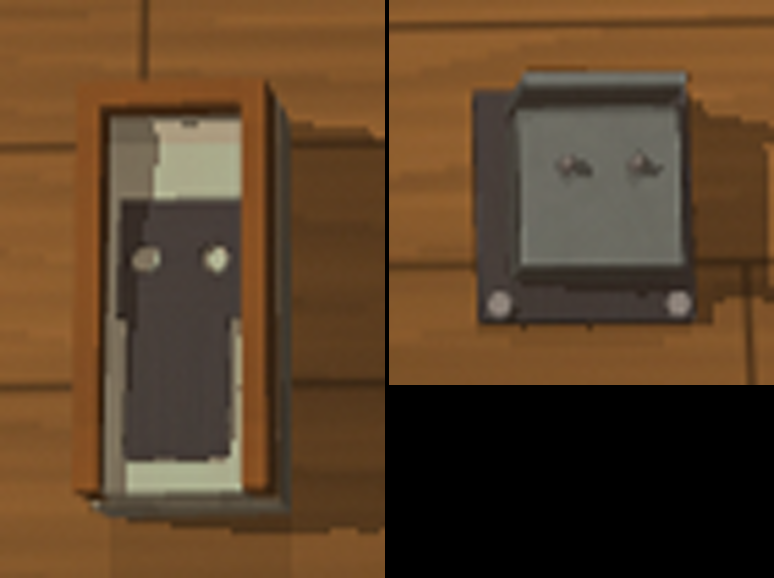

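View pics/scenecrop.png

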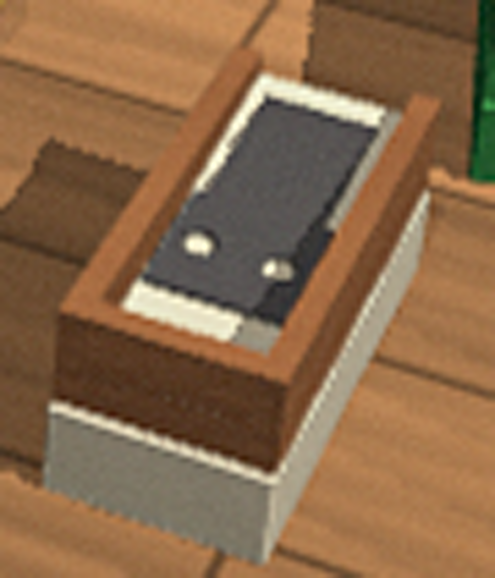

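Run:
```python
from h import *
from scipy.spatial.transform import Rotation as Ro
s=monitor.get_state(); q=s['orientation']; R=Ro.from_quat([q[1],q[2],q[3],q[0]]).as_matrix(); print(R.round(3))
c=cams.calibration('wrist'); print(c['fx'],c['cx'],c['cy']); 
Rc=np.array(c['R']); pos=-Rc.T@np.array(c['t']); print('cam in tool',R.T@(pos-s['tcp_pos']),'\n',(R.T@Rc.T).round(3), env.finger_overhang)
# top: template mask, block
im,d,c=load('top0')
hsv=cv2.cvtColor(im,cv2.COLOR_RGB2HSV)
roi=np.zeros(d.shape,bool); roi[176:232,184:214]=1
m=(im.max(-1)<95)&((im.max(-1).astype(int)-im.min(-1))<25)&roi
m=m.astype(np.uint8); n,l,st,ce=cv2.connectedComponentsWithStats(m); k=1+st[1:,4].argmax(); print(st[k],ce[k])
cnt=cv2.findContours((l==k).astype(np.uint8),0,2)[0][0]; r=cv2.minAreaRect(cnt); print(r)
for v in range(178,232,4):
    u=np.where(l[v]==k)[0]
    if len(u): print(v,[onplane(c,x,v,0.078)[:2].round(4) for x in (u.min(),u.max())])
for v,u in [(228.6,198)]: print(onplane(c,u,v,.082))
# corners of boards (tops z=.092) from crop: 
for u,v in [(77/5.5+165,80/5.5+145),(267/5.5+165,80/5.5+145),(267/5.5+165,490/5.5+145),(75/5.5+165,490/5.5+145)]: print('board',onplane(c,u,v,.092))
for u,v in [(525-4-385,75),(686-389,75),(514-389,267),(683-389,270)]: print('seat',onplane(c,u/5.5+320,v/5.5+165,.082 if v<100 else .06))
for u,v in [(475-389,92),(480-389,325),(695-389,322)]: print('foot',onplane(c,u/5.5+320,v/5.5+165,.012))
for u,v in [(568-389,160),(637-389,158)]: print('stud',onplane(c,u/5.5+320,v/5.5+165,.074))
```

```text
[[ 0.314 -0.     0.949]
 [-0.949  0.002  0.314]
 [-0.002 -1.     0.   ]]
364.33513585617857 281.9462784548384 211.54114512208707
cam in tool [ 0.00015462 -0.1197472   0.081756  ] 
 [[ 1.    -0.    -0.   ]
 [ 0.    -0.316  0.949]
 [-0.    -0.949 -0.316]] 0.022
[186 181  22  48 936] [196.64850427 204.32371795]
((196.5, 204.5), (47.0, 21.0), 90.0)
182 [array([0.605 , 0.2295]), array([0.6043, 0.176 ])]
186 [array([0.5941, 0.232 ]), array([0.5933, 0.1759])]
190 [array([0.5831, 0.2318]), array([0.5824, 0.1757])]
194 [array([0.5723, 0.2316]), array([0.5715, 0.1756])]
198 [array([0.5614, 0.2314]), array([0.5607, 0.1755])]
202 [array([0.5506, 0.2312]), array([0.5498, 0.1754])]
206 [array([0.5397, 0.2257]), array([0.5391, 0.1779])]
210 [array([0.5289, 0.2256]), array([0.5283, 0.1778])]
214 [array([0.5182, 0.2254]), array([0.5176, 0.1777])]
218 [array([0.5075, 0.2278]), array([0.5069, 0.1776])]
222 [array([0.4968, 0.2277]), array([0.4962, 0.1775])]
226 [array([0.4862, 0.2275]), array([0.4855, 0.1774])]
[0.47836171 0.19769737 0.082     ]
board [0.66332444 0.24924819 0.092     ]
board [0.66212744 0.15710154 0.092     ]
board [0.46215937 0.15542138 0.092     ]
board [0.46330804 0.24619328 0.092     ]
seat [ 0.60781408 -0.19220734  0.082     ]
seat [ 0.60680649 -0.2702994   0.082     ]
seat [ 0.51704048 -0.18674277  0.06      ]
seat [ 0.51450762 -0.26912714  0.06      ]
foot [ 0.61571923 -0.17685825  0.012     ]
foot [ 0.49523215 -0.17545744  0.012     ]
foot [ 0.49538238 -0.28406006  0.012     ]
stud [ 0.56711553 -0.21279207  0.074     ]
stud [ 0.5676759 -0.2463422  0.074    ]
```

```bash
cat >> h.py <<'E'
from scipy.spatial.transform import Rotation as Ro
def pose():
    s=monitor.get_state(); q=s['orientation']; return s['tcp_pos'],Ro.from_quat([q[1],q[2],q[3],q[0]]).as_matrix()
# ideal tool frame: y down, x axis at yaw a
def Rt(a):
    x=np.array([np.cos(a),np.sin(a),0]);y=np.array([0,0,-1.]);return np.stack([x,y,np.cross(x,y)],1)
def rows(wps,g):
    p,R=pose(); out=[]
    for (q,Rn) in wps:
        sh=R.T@(np.array(q)-p)*1000; rv=np.degrees(Ro.from_matrix(R.T@Rn).as_rotvec())
        out.append(f'{g} '+' '.join(f'{v:.1f}' for v in sh)+' '+' '.join(f'{v:.1f}' for v in rv)); p,R=np.array(q),Rn
    for i in range(0,len(out),8): print(';'.join(out[i:i+8]))
E
python3 - <<'E'
from h import *
p,R=pose()
n=18;w=[]
a0=np.arctan2(p[1],p[0]);r0=np.hypot(p[0],p[1]);a1=np.arctan2(.2,.5);r1=np.hypot(.5,.2);y0=np.arctan2(R[1,0],R[0,0])
for i in range(1,n+1):
    f=i/n; a=a0+f*(a1-a0); r=r0+f*(r1-r0); w.append(([r*np.cos(a),r*np.sin(a),p[2]+f*(.24-p[2])],Rt(y0+f*(np.pi/2-y0))))
rows(w,-1)
E
```

```text
-1 -4.4 0.7 51.8 -0.0 -9.0 -0.1;-1 -0.9 0.7 51.8 0.0 -9.0 0.0;-1 2.5 0.7 51.6 0.0 -9.0 0.0;-1 5.9 0.7 51.1 0.0 -9.0 0.0;-1 9.2 0.7 50.5 0.0 -9.0 0.0;-1 12.4 0.7 49.6 0.0 -9.0 0.0;-1 15.6 0.7 48.5 0.0 -9.0 0.0;-1 18.7 0.7 47.2 0.0 -9.0 0.0
-1 21.7 0.7 45.7 0.0 -9.0 0.0;-1 24.6 0.7 44.0 0.0 -9.0 0.0;-1 27.3 0.7 42.1 0.0 -9.0 0.0;-1 29.9 0.7 40.1 0.0 -9.0 0.0;-1 32.4 0.7 37.9 0.0 -9.0 0.0;-1 34.7 0.7 35.5 0.0 -9.0 0.0;-1 36.8 0.7 33.0 0.0 -9.0 0.0;-1 38.8 0.7 30.4 0.0 -9.0 0.0
-1 40.6 0.7 27.7 0.0 -9.0 0.0;-1 42.1 0.7 24.9 0.0 -9.0 0.0
```

>>> drive_tool(plan="-1 -4 0 52 0 -9 0;-1 -1 0 52 0 -9 0;-1 2.5 0 52 0 -9 0;-1 6 0 51 0 -9 0;-1 9 0 50 0 -9 0;-1 12 0 50 0 -9 0;-1 16 0 48 0 -9 0;-1 19 0 47 0 -9 0", grip_force=40)

```text
clock: 1.1
tcp_pos: [0.485, -0.2716, 0.248]
orientation: [0.709, -0.705, -0.012, 0.015]
wrist_force: [0.4, -0.2, 0.3]
finger_gap: 0.0002
```

>>> drive_tool(plan="-1 22 1 46 0 -9 0;-1 25 1 44 0 -9 0;-1 27 1 42 0 -9 0;-1 30 1 40 0 -9 0;-1 32 1 38 0 -9 0;-1 35 1 36 0 -9 0;-1 37 1 33 0 -9 0;-1 39 1 30 0 -9 0")

```text
clock: 2.1
tcp_pos: [0.5134, 0.1315, 0.2384]
orientation: [0.559, -0.55, -0.438, 0.439]
wrist_force: [0.9, 0.3, -0.6]
finger_gap: -0.0001
```

Run:
```python
from h import *
p,R=pose(); print(p,R.round(3),monitor.get_state()['clock'])
y0=np.arctan2(R[1,0],R[0,0]);n=5
rows([(p+(i/n)*(np.array([.5,.2,.24])-p),Rt(y0+i/n*(np.pi/2-y0))) for i in range(1,n+1)],-1)
```

```text
[0.51337398 0.13147191 0.23842619] [[ 0.231 -0.009 -0.973]
 [ 0.973  0.008  0.231]
 [ 0.006 -1.     0.01 ]] 2.1
-1 12.7 -0.2 5.8 -0.6 -2.7 0.4;-1 13.0 -0.3 5.2 0.0 -2.7 0.0;-1 13.2 -0.3 4.6 0.0 -2.7 0.0;-1 13.4 -0.3 3.9 0.0 -2.7 0.0;-1 13.6 -0.3 3.3 0.0 -2.7 0.0
```

>>> drive_tool(plan="-1 22 0 9 -0.6 -5 0.4;-1 22 0 8 0 -5 0;-1 22 0 6 0 -4 0;-1 3 0 0 0 0 0")

```text
clock: 2.6
tcp_pos: [0.4964, 0.2087, 0.2368]
orientation: [0.494, -0.493, -0.505, 0.508]
wrist_force: [-0.2, -0.5, 0.9]
finger_gap: -0.0002
```

Run:
```python
from h import *
p,R=pose(); print(p,R.round(4)); im,d,c=snap('wrist','w1')
```

```text
[0.496423   0.20870632 0.23683606] [[-0.0266 -0.0036 -0.9996]
 [ 0.9996 -0.0013 -0.0266]
 [-0.0012 -1.      0.0037]]
```

View pics/w1.png

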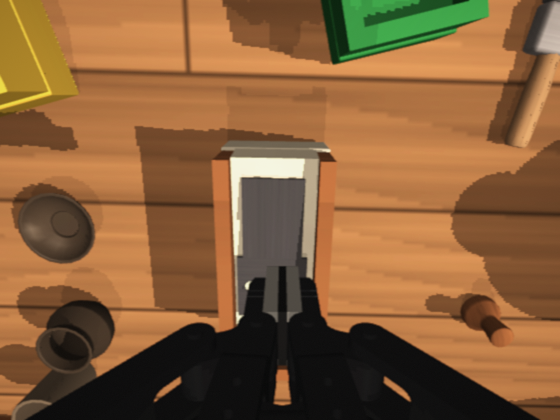

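Run:
```python
from h import *
im,d,c=load('w1')
cr=cv2.resize(im[135:300,200:350],None,fx=3.6,fy=3.6,interpolation=cv2.INTER_CUBIC); cv2.imwrite('pics/w1c.png',cr[:,:,::-1])
P=cloud(c,d)
g=cv2.cvtColor(im,cv2.COLOR_RGB2GRAY).astype(int)
print('col270',[(v,g[v,270],*P[v,270].round(4)[[0,2]]) for v in range(138,190,2)])
for v in (190,205,220,235,250): 
    gr=np.diff(g[v,225:330]); print(v,225+np.argsort(-abs(gr))[:6],P[v,270].round(4))
```

```text
col270 [(138, np.int64(69), np.float64(0.4592), np.float64(-0.0004)), (140, np.int64(74), np.float64(0.4612), np.float64(-0.0013)), (142, np.int64(100), np.float64(0.4615), np.float64(0.0113)), (144, np.int64(101), np.float64(0.4615), np.float64(0.0247)), (146, np.int64(102), np.float64(0.4616), np.float64(0.0373)), (148, np.int64(135), np.float64(0.4623), np.float64(0.0438)), (150, np.int64(112), np.float64(0.4623), np.float64(0.0551)), (152, np.int64(112), np.float64(0.463), np.float64(0.0611)), (154, np.int64(112), np.float64(0.4635), np.float64(0.0681)), (156, np.int64(110), np.float64(0.4638), np.float64(0.0755)), (158, np.int64(221), np.float64(0.4649), np.float64(0.0779)), (160, np.int64(243), np.float64(0.4665), np.float64(0.0779)), (162, np.int64(242), np.float64(0.468), np.float64(0.0783)), (164, np.int64(243), np.float64(0.4695), np.float64(0.0785)), (166, np.int64(243), np.float64(0.4709), np.float64(0.0791)), (168, np.int64(243), np.float64(0.4725), np.float64(0.0788)), (170, np.int64(243), np.float64(0.474), np.float64(0.0794)), (172, np.int64(243), np.float64(0.4758), np.float64(0.0783)), (174, np.int64(242), np.float64(0.4775), np.float64(0.078)), (176, np.int64(232), np.float64(0.4791), np.float64(0.0778)), (178, np.int64(73), np.float64(0.4803), np.float64(0.0795)), (180, np.int64(83), np.float64(0.4816), np.float64(0.0807)), (182, np.int64(85), np.float64(0.4831), np.float64(0.081)), (184, np.int64(85), np.float64(0.4849), np.float64(0.0803)), (186, np.int64(85), np.float64(0.4867), np.float64(0.0794)), (188, np.int64(84), np.float64(0.488), np.float64(0.0807))]
190 [230 231 316 304 317 238] [0.4896 0.1991 0.0808]
205 [231 303 316 237 315 230] [0.5021 0.1992 0.0801]
220 [232 231 315 302 303 314] [0.5153 0.1994 0.0784]
235 [232 233 314 302 238 316] [0.5292 0.1996 0.0764]
250 [233 301 313 232 315 237] [0.5428 0.1998 0.0763]
```

View pics/w1c.png

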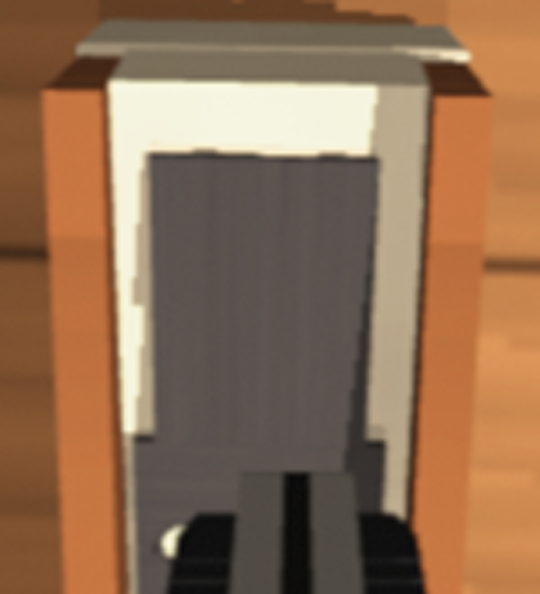

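Run:
```python
from h import *
im,d,c=load('w1')
f=lambda x,y:(200+x/3.6,135+y/3.6)
for n,x,y,z in [('noseL',150,155,.081),('noseR',380,158,.081),('shL',155,437,.077),('shR',367,440,.077),('boardLi',110,92,.092),('boardRi',428,95,.092),('boardLi2',128,590,.092),('boardRi2',405,500,.092),('edgeL',113,82,.08),('edgeR',428,84,.08),('hole',175,543,.0755)]:
    print(n,onplane(c,*f(x,y),z).round(4))
```

```text
noseL [0.4806 0.177  0.081 ]
noseR [0.4799 0.2264 0.081 ]
shL [0.549  0.1772 0.077 ]
shR [0.5484 0.2268 0.077 ]
boardLi [0.4651 0.1701 0.092 ]
boardRi [0.464  0.2348 0.092 ]
boardLi2 [0.5809 0.1723 0.092 ]
boardRi2 [0.556 0.235 0.092]
edgeL [0.4652 0.1692 0.08  ]
edgeR [0.4638 0.2359 0.08  ]
hole [0.5778 0.1817 0.0755]
```

>>> drive_tool(plan="-1 -7 30 -40 0 1 0;-1 -1 40 -20 0 0 0;-1 0 30 -2 0 0 0;-1 0 0 0 0 0 0")

```text
clock: 3.15
tcp_pos: [0.5617, 0.1981, 0.1344]
orientation: [0.5, -0.5, -0.499, 0.501]
wrist_force: [-1.1, -0.6, 0.3]
finger_gap: -0.0002
```

Run:
```python
from h import *
p,R=pose(); print(p,R.round(4),monitor.get_state()['wrist_force'])
```

```text
[0.5616753  0.19811629 0.1344471 ] [[-9.0e-04 -1.8e-03 -1.0e+00]
 [ 1.0e+00 -2.3e-03 -9.0e-04]
 [-2.3e-03 -1.0e+00  1.8e-03]] [-1.07040123 -0.59813965  0.33637884]
```

>>> drive_tool(plan="-1 4 10 6 0 -0.5 0;-1 0 10 0 0 0 0;-1 0 3 0 0 0 0;-1 0 0 0 0 0 0")

```text
clock: 3.65
tcp_pos: [0.5565, 0.202, 0.1137]
orientation: [-0.497, 0.499, 0.503, -0.502]
wrist_force: [-0.3, -1.1, -0.4]
finger_gap: -0.0001
```

>>> drive_tool(plan="-1 0 1.5 0 0 0 0;-1 0 1.5 0 0 0 0;-1 0 1.5 0 0 0 0")

```text
clock: 4.03
tcp_pos: [0.5574, 0.2023, 0.1103]
orientation: [-0.496, 0.499, 0.503, -0.501]
wrist_force: [0.2, 0.0, -0.3]
finger_gap: -0.0001
```

>>> drive_tool(plan="-1 0 1.5 0 0 0 0;-1 0 1.5 0 0 0 0;-1 0 1.5 0 0 0 0;-1 0 1.5 0 0 0 0")

```text
clock: 4.53
tcp_pos: [0.5574, 0.2023, 0.1038]
orientation: [-0.496, 0.499, 0.503, -0.501]
wrist_force: [-0.3, -0.7, -0.4]
finger_gap: -0.0
```

>>> drive_tool(plan="-1 0 1 0 0 0 0;-1 0 1 0 0 0 0")

```text
clock: 4.78
tcp_pos: [0.5574, 0.2023, 0.1016]
orientation: [-0.496, 0.499, 0.503, -0.501]
wrist_force: [-0.1, 0.6, -0.7]
finger_gap: 0.0002
```

>>> drive_tool(plan="-1 0 1 0 0 0 0;-1 0 1 0 0 0 0")

```text
clock: 5.03
tcp_pos: [0.5574, 0.2022, 0.0994]
orientation: [-0.496, 0.499, 0.503, -0.501]
wrist_force: [0.2, -0.3, -0.0]
finger_gap: 0.0
```

>>> drive_tool(plan="-1 0 0.7 0 0 0 0")

```text
clock: 5.15
tcp_pos: [0.5574, 0.2023, 0.0987]
orientation: [-0.496, 0.499, 0.503, -0.501]
wrist_force: [-0.6, -0.1, 3.9]
finger_gap: 0.0
```

>>> drive_tool(plan="-1 0 0.7 0 0 0 0")

```text
clock: 5.28
tcp_pos: [0.5575, 0.2023, 0.0987]
orientation: [-0.496, 0.499, 0.503, -0.501]
wrist_force: [-2.6, -0.3, 8.4]
finger_gap: -0.0001
```

>>> drive_tool(plan="-1 0 0.7 0 0 0 0")

```text
clock: 5.4
tcp_pos: [0.5574, 0.2023, 0.0987]
orientation: [-0.496, 0.499, 0.503, -0.501]
wrist_force: [-2.3, -0.4, 6.2]
finger_gap: 0.0
```

>>> drive_tool(plan="-1 0 0.6 2 0 0 0;-1 0 0.6 2 0 0 0")

```text
clock: 5.65
tcp_pos: [0.5556, 0.2024, 0.0989]
orientation: [-0.495, 0.501, 0.505, -0.5]
wrist_force: [1.9, -0.5, 3.7]
finger_gap: 0.0001
```

>>> drive_tool(plan="-1 0 0.6 3 0 0 0;-1 0 0.6 3 0 0 0")

```text
clock: 5.9
tcp_pos: [0.5518, 0.2027, 0.0991]
orientation: [-0.494, 0.502, 0.506, -0.498]
wrist_force: [3.6, -1.0, 4.3]
finger_gap: -0.0001
```

Run:
```python
from h import *
im,d,c=snap('wrist','w2'); cv2.imwrite('pics/w2c.png',cv2.resize(im[80:300,200:360],None,fx=2.7,fy=2.7,interpolation=cv2.INTER_CUBIC)[:,:,::-1]); print(pose()[0],pose()[1].round(3))
```

```text
[0.55147314 0.20268412 0.09912161] [[-0.009  0.016 -1.   ]
 [ 1.     0.    -0.009]
 [ 0.    -1.    -0.016]]
```

View pics/w2c.png

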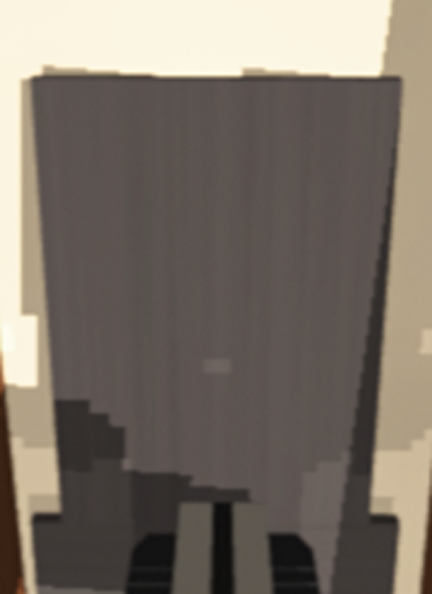

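Run:
```python
from h import *
im,d,c=load('w2')
for u,v in [(33,78),(400,78),(61,514),(373,514)]: print(onplane(c,200+u/2.7,80+v/2.7,.081 if v<100 else .077).round(4))
g=cv2.cvtColor(im,cv2.COLOR_RGB2GRAY).astype(int); print([(v,g[v,270]) for v in range(40,112,3)])
```

```text
[0.478  0.1769 0.081 ]
[0.4776 0.226  0.081 ]
[0.5458 0.1769 0.077 ]
[0.5454 0.227  0.077 ]
[(40, np.int64(137)), (43, np.int64(137)), (46, np.int64(137)), (49, np.int64(140)), (52, np.int64(141)), (55, np.int64(97)), (58, np.int64(80)), (61, np.int64(80)), (64, np.int64(81)), (67, np.int64(127)), (70, np.int64(241)), (73, np.int64(245)), (76, np.int64(245)), (79, np.int64(245)), (82, np.int64(245)), (85, np.int64(245)), (88, np.int64(245)), (91, np.int64(245)), (94, np.int64(245)), (97, np.int64(245)), (100, np.int64(246)), (103, np.int64(246)), (106, np.int64(248)), (109, np.int64(78))]
```

>>> drive_tool(plan="-1 0 0.9 3 0.4 0 0;-1 0 0.9 3 0.4 0 0")

```text
clock: 6.2
tcp_pos: [0.548, 0.203, 0.0992]
orientation: [-0.496, 0.5, 0.505, -0.5]
wrist_force: [4.1, 0.2, 6.2]
finger_gap: -0.0001
```

>>> drive_tool(plan="-1 0 0.9 3 0.2 0 0;-1 0 0.9 3 0.2 0 0")

```text
clock: 6.45
tcp_pos: [0.5447, 0.2033, 0.0995]
orientation: [-0.496, 0.499, 0.505, -0.499]
wrist_force: [3.0, -0.6, 6.6]
finger_gap: 0.0003
```

```bash
cat >> h.py <<'E'
def nose(fn):
    im,d,c=snap('wrist',fn); g=cv2.cvtColor(im,cv2.COLOR_RGB2GRAY).astype(int)
    p,R=pose(); print(p.round(4),R[:,1].round(3),R[:,0].round(3),monitor.get_state()['wrist_force'].round(1),monitor.get_state()['clock'])
    cv2.imwrite(f'pics/{fn}.png',im[:,:,::-1])
    out=[]
    for u in (262,278,295):
        for v in range(230,5,-1):
            if g[v,u]-g[v+2,u]>60 or (abs(int(im[v,u,0])-int(im[v,u,2])) - abs(int(im[v+2,u,0])-int(im[v+2,u,2]))>40): out.append((u,v+1)+tuple(onplane(c,u,v+1,.082).round(4)[:2])); break
    print(out)
E
python3 - <<'E'
from h import *
nose('w3')
E
```

```text
[0.5445 0.2034 0.0995] [ 0.008  0.002 -1.   ] [-0.008  1.     0.002] [ 3.8 -0.1  7. ] 6.5
[(262, 108, np.float64(0.4703), np.float64(0.1956)), (278, 109, np.float64(0.4706), np.float64(0.2014)), (295, 109, np.float64(0.4706), np.float64(0.2075))]
```

>>> drive_tool(plan="-1 -0.3 1 4 0.2 0 0;-1 -0.3 1 4 0.2 0 0;-1 -0.3 1 4 0.2 0 0")

```text
clock: 6.88
tcp_pos: [0.5372, 0.2032, 0.0999]
orientation: [-0.497, 0.499, 0.505, -0.499]
wrist_force: [4.2, -0.8, 6.5]
finger_gap: 0.0001
```

>>> drive_tool(plan="-1 -0.3 0.9 4 0.2 0 0;-1 -0.3 0.9 4 0.2 0 0;-1 -0.3 0.9 4 0.2 0 0")

```text
clock: 7.25
tcp_pos: [0.5294, 0.2031, 0.1003]
orientation: [-0.497, 0.499, 0.506, -0.498]
wrist_force: [4.2, 0.1, 6.2]
finger_gap: 0.0001
```

Run:
```python
from h import *
nose('w4')
```

```text
[0.529  0.2031 0.1004] [ 0.008  0.006 -1.   ] [-0.008  1.     0.006] [ 3.  -1.1  6.5] 7.3
[(262, 108, np.float64(0.455), np.float64(0.1954)), (278, 108, np.float64(0.455), np.float64(0.2012)), (295, 108, np.float64(0.4549), np.float64(0.2074))]
```

>>> drive_tool(plan="-1 -0.3 1 5 0.2 0 0;-1 -0.3 1 5 0.2 0 0;-1 -0.3 1 5 0.2 0 0;-1 -0.3 1 5 0.2 0 0")

```text
clock: 7.8
tcp_pos: [0.5157, 0.203, 0.1012]
orientation: [-0.498, 0.499, 0.507, -0.497]
wrist_force: [4.4, -0.5, 6.9]
finger_gap: -0.0002
```

>>> drive_tool(plan="-1 -0.3 1 5 0.2 0 0;-1 -0.3 1 5 0.2 0 0;-1 -0.3 1 5 0.2 0 0")

```text
clock: 8.18
tcp_pos: [0.5061, 0.2031, 0.1019]
orientation: [-0.498, 0.499, 0.508, -0.495]
wrist_force: [4.2, -0.2, 6.7]
finger_gap: 0.0
```

Run:
```python
from h import *
nose('w5')
```

```text
[0.5057 0.2031 0.1019] [ 0.014  0.012 -1.   ] [-0.007  1.     0.012] [3.  0.8 6.5] 8.225
[(262, 109, np.float64(0.4323), np.float64(0.1955)), (278, 109, np.float64(0.4322), np.float64(0.2013)), (295, 109, np.float64(0.4322), np.float64(0.2076))]
```

View pics/w5.png

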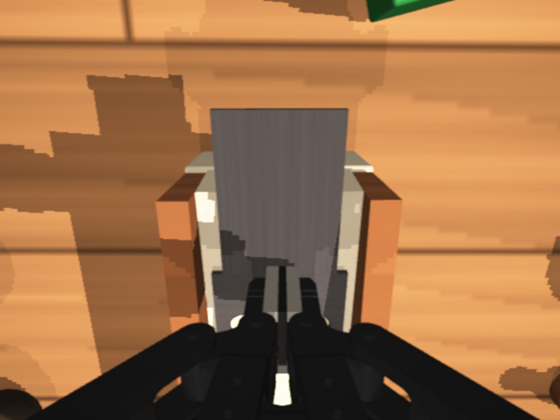

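>>> drive_tool(plan="-1 -0.3 0.9 5 0.3 0 0.2;-1 -0.3 0.9 5 0.3 0 0.2;-1 -0.3 0.9 5 0.3 0 0.2")

```text
clock: 8.6
tcp_pos: [0.4959, 0.2031, 0.1028]
orientation: [-0.497, 0.5, 0.505, -0.498]
wrist_force: [4.7, -0.5, 6.3]
finger_gap: -0.0001
```

>>> drive_tool(plan="-1 -0.3 0.9 5 0.3 0 0.2;-1 -0.3 0.9 5 0.3 0 0.2")

```text
clock: 8.85
tcp_pos: [0.4894, 0.2031, 0.1033]
orientation: [-0.496, 0.501, 0.503, -0.5]
wrist_force: [4.6, -0.5, 6.9]
finger_gap: 0.0003
```

Run:
```python
from h import *
nose('w6')
```

```text
[0.489  0.2031 0.1034] [ 0.008 -0.002 -1.   ] [-0.007  1.    -0.002] [3.  0.2 7.7] 8.9
[(262, 109, np.float64(0.4156), np.float64(0.1952)), (278, 109, np.float64(0.4155), np.float64(0.2012)), (295, 109, np.float64(0.4155), np.float64(0.2075))]
```

>>> drive_tool(plan="-1 0 -0.5 0 0 0 0;-1 0 -2 0 0 0 0;-1 0 -15 0 0 0 0;-1 0 -40 0 0 0 0;1 0 -40 0 0 0 0;1 0 -20 45 0 0 0;1 0 0 0 0 0 0")

```text
clock: 9.78
tcp_pos: [0.4373, 0.2024, 0.2243]
orientation: [0.498, -0.498, -0.5, 0.504]
wrist_force: [0.8, 0.0, -0.1]
finger_gap: 0.0542
```

Run:
```python
from h import *
nose('w7')
```

```text
[0.439  0.2025 0.2238] [-0.002 -0.003 -1.   ] [-0.007  1.    -0.003] [ 0.5 -0.4  1.1] 9.825
[(262, 175, np.float64(0.4153), np.float64(0.1872)), (278, 175, np.float64(0.4152), np.float64(0.1989)), (295, 175, np.float64(0.4151), np.float64(0.2114))]
```

View pics/w7.png

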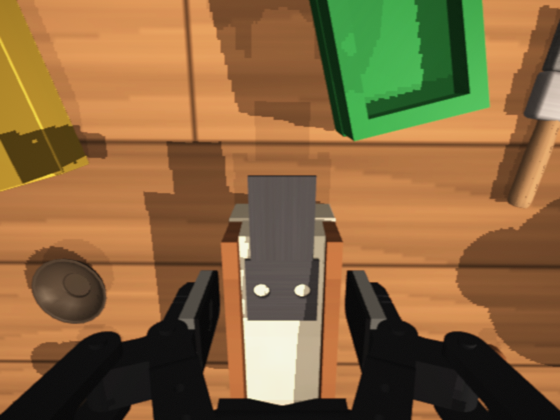

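Run:
```python
from h import *
im,d,c=load('w7'); P=cloud(c,d)
g=im.max(-1).astype(int)
m=np.zeros(g.shape,bool); m[170:325,235:330]=1
m&=(g<110)&(g-im.min(-1)<25); m=cv2.erode(m.astype(np.uint8),np.ones((3,3)))>0
n,l,st,ce=cv2.connectedComponentsWithStats(m.astype(np.uint8)); k=1+st[1:,4].argmax(); print(st[k])
Q=P[l==k]; A=np.c_[Q[:,:2],np.ones(len(Q))]; co=np.linalg.lstsq(A,Q[:,2],rcond=None)[0]; print('plane slope',co, 'z at nose',co@[.4152,.202,1],'x.48',co@[.48,.202,1])
for v in list(range(178,322,12)):
    r=im[v].astype(int); gg=r.sum(-1)
    u=np.where(l[v]==k)[0]
    if len(u): a,b=u.min()-1.5,u.max()+1.5; z=co@[*P[v,280][:2],1]; A_=onplane(c,a,v,z);B_=onplane(c,b,v,z); print(v,A_.round(4),B_.round(4),((A_+B_)/2)[1].round(4))
hm=(im.min(-1)>150)
for (u0,v0) in [(262,290),(302,290)]:
    s=hm[v0-9:v0+10,u0-10:u0+11]; vv,uu=np.nonzero(s); print('hole',len(vv),onplane(c,uu.mean()+u0-10,vv.mean()+v0-9,.078).round(4))
```

```text
[ 246  177   72  142 8805]
plane slope [-0.17344609  0.00513971  0.16355294] z at nose 0.0925763465080206 x.48 0.08133703973489818
178 [0.4152 0.1775 0.0923] [0.4149 0.2249 0.0923] 0.2012
190 [0.4244 0.1779 0.0908] [0.424  0.2253 0.0908] 0.2016
202 [0.4339 0.1775 0.0892] [0.4335 0.2258 0.0892] 0.2016
214 [0.4437 0.1771 0.0875] [0.4433 0.2263 0.0875] 0.2017
226 [0.4539 0.1775 0.0857] [0.4535 0.2268 0.0857] 0.2021
238 [0.4645 0.1779 0.0839] [0.4641 0.2257 0.0839] 0.2018
250 [0.4754 0.1775 0.0821] [0.475  0.2262 0.0821] 0.2019
262 [0.4867 0.1724 0.0803] [0.4862 0.2315 0.0803] 0.2019
274 [0.4985 0.1727 0.0783] [0.498  0.2314 0.0783] 0.202
286 [0.5107 0.173  0.0763] [0.5102 0.232  0.0763] 0.2025
298 [0.5234 0.1725 0.0742] [0.5228 0.2318 0.0742] 0.2022
310 [0.5365 0.1729 0.0721] [0.536  0.2325 0.0721] 0.2027
hole 128 [0.513 0.185 0.078]
hole 100 [0.5127 0.2174 0.078 ]
```

Run:
```python
from h import *
for fn,u0,u1,rng in [('w7',262,300,range(178,322,10)),('w6',262,300,range(112,260,12)),('w1',250,300,range(180,260,10))]:
    im,d,c=load(fn); P=cloud(c,d); print(fn,[(v,*np.median(P[v,u0:u1],0).round(4)[[0,2]].tolist()) for v in rng])
im,d,c=load('w7'); P=cloud(c,d)
print('bed',[(v,*np.median(P[v,262:300],0).round(4)[[0,2]].tolist()) for v in range(324,395,6)], 'boards',P[250,231].round(4),P[300,229].round(4),'table',np.median(P[100:160,200:300].reshape(-1,3),0),np.median(P[400,100:105],0))
```

```text
w7 [(178, 0.4164, 0.0864), (188, 0.4241, 0.0855), (198, 0.4318, 0.0852), (208, 0.4398, 0.0844), (218, 0.448, 0.0838), (228, 0.4564, 0.0829), (238, 0.465, 0.0823), (248, 0.4738, 0.0814), (258, 0.4829, 0.0803), (268, 0.4921, 0.0797), (278, 0.5014, 0.0791), (288, 0.5116, 0.0775), (298, 0.5212, 0.0773), (308, 0.5314, 0.0765), (318, 0.5421, 0.0753)]
w6 [(112, 0.4163, 0.0862), (124, 0.4206, 0.0858), (136, 0.425, 0.0859), (148, 0.4295, 0.0854), (160, 0.4341, 0.0848), (172, 0.4389, 0.0843), (184, 0.4437, 0.0842), (196, 0.4488, 0.0834), (208, 0.4539, 0.0831), (220, 0.4592, 0.0828), (232, 0.4647, 0.0822), (244, 0.4703, 0.0818), (256, 0.4763, 0.0811)]
w1 [(180, 0.4815, 0.0808), (190, 0.4897, 0.08), (200, 0.498, 0.0796), (210, 0.5065, 0.0792), (220, 0.5152, 0.0784), (230, 0.5241, 0.0777), (240, 0.5333, 0.0773), (250, 0.5426, 0.0765)]
bed [(324, 0.5508, 0.0715), (330, 0.5575, 0.071), (336, 0.564, 0.0705), (342, 0.5706, 0.0704), (348, 0.5772, 0.0702), (354, 0.5841, 0.0697), (360, 0.591, 0.0695), (366, 0.598, 0.0692), (372, 0.6048, 0.0693), (378, 0.6119, 0.0689), (384, 0.6192, 0.0687), (390, 0.6268, 0.0683)] boards [0.4711 0.1637 0.0919] [0.5147 0.1605 0.0915] table [ 0.39053662  0.17131963 -0.00084395] [0.44135076 0.1510597  0.26217221]
```

>>> drive_tool(plan="1 -0.5 35 -3 2.5 0 0;1 0 35 0 2.5 0 0;1 0 25 0 0 0 0;1 0 10 0 0 0 0;1 0 0 0 0 0 0")

```text
clock: 10.45
tcp_pos: [0.44, 0.2017, 0.1159]
orientation: [0.52, -0.476, -0.478, 0.524]
wrist_force: [0.2, 0.2, -0.3]
finger_gap: 0.0853
```

Run:
```python
from h import *
p,R=pose(); print(p.round(4),R.round(4)); d=np.array([.4443,.2017,.083])-p; print((R.T@d*1000).round(1))
im,d,c=snap('wrist','w8')
```

```text
[0.44   0.2017 0.1159] [[-0.0059 -0.09   -0.9959]
 [ 1.     -0.0035 -0.0056]
 [-0.003  -0.9959  0.0901]]
[ 0.1 32.4 -7.2]
```

View pics/w8.png

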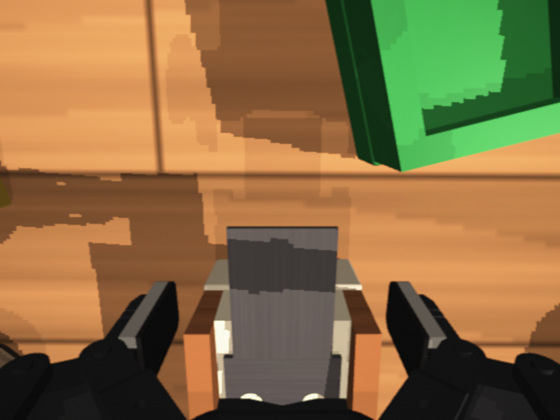

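>>> drive_tool(plan="1 0 12 -7 0 0 0;1 0 10 0 0 0 0;1 0 7 0 0 0 0;1 0 3 0 0 0 0;1 0 0 0 0 0 0")

```text
clock: 11.12
tcp_pos: [0.4464, 0.2022, 0.0838]
orientation: [0.519, -0.477, -0.479, 0.523]
wrist_force: [0.0, -0.1, 0.0]
finger_gap: 0.0854
```

Run:
```python
from h import *
p,R=pose(); print(p.round(4),R.round(4)); d=np.array([.4443,.2017,.083])-p; print((R.T@d*1000).round(1))
im,d,c=snap('wrist','w9')
```

```text
[0.4464 0.2022 0.0838] [[-0.006  -0.0851 -0.9964]
 [ 1.     -0.0023 -0.0059]
 [-0.0018 -0.9964  0.0851]]
[-0.5  0.9  2. ]
```

View pics/w9.png

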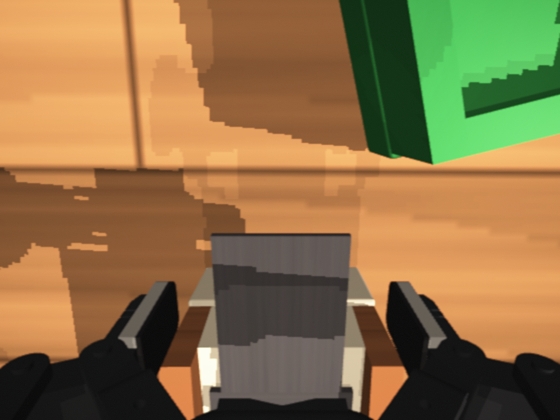

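>>> drive_tool(plan="1 -0.5 1 2 0 0 0;-1 0 0 0 0 0 0;-1 0 0 0 0 0 0;-1 0 0 0 0 0 0;-1 0 0 0 0 0 0;-1 0 0 0 0 0 0", grip_force=70)

```text
clock: 11.92
tcp_pos: [0.4447, 0.2018, 0.0843]
orientation: [0.518, -0.478, -0.48, 0.522]
wrist_force: [-0.1, 0.4, 0.7]
finger_gap: 0.0476
```

>>> drive_tool(plan="-1 0 0 0 0 0 0;-1 0 0 0 0 0 0")

```text
clock: 12.18
tcp_pos: [0.4447, 0.2018, 0.0842]
orientation: [0.518, -0.478, -0.48, 0.522]
wrist_force: [-0.4, -0.8, 2.0]
finger_gap: 0.0473
```

Run:
```python
from h import *
p,R=pose(); print(p.round(4),R.round(4),monitor.get_state()['wrist_force'])
im,d,c=snap('wrist','w10')
```

```text
[0.4447 0.2018 0.0842] [[-0.0061 -0.0833 -0.9965]
 [ 1.     -0.002  -0.0059]
 [-0.0015 -0.9965  0.0833]] [-0.35009481 -0.75405982  2.03510226]
```

View pics/w10.png

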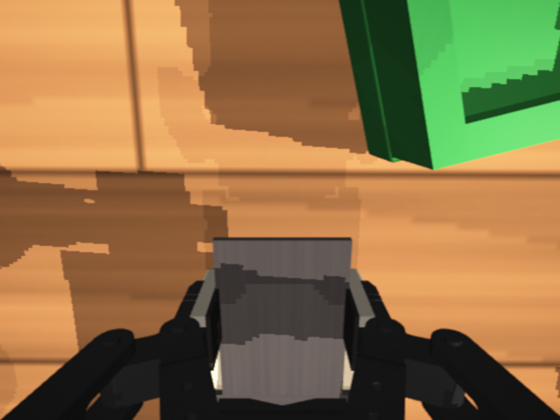

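>>> drive_tool(plan="-1 0 -2 0 0 0 0;-1 0 -4 0 0 0 0;-1 0 -6 0 0 0 0;-1 0 -10 0 0 0 0;-1 0 -15 0 0 0 0;-1 0 -20 0 0 0 0;-1 0 -20 0 0 0 0;-1 0 0 0 0 0 0", grip_force=90)

```text
clock: 13.22
tcp_pos: [0.4513, 0.2019, 0.165]
orientation: [0.519, -0.477, -0.48, 0.522]
wrist_force: [-0.6, -0.2, -2.5]
finger_gap: 0.0468
```

>>> drive_tool(plan="-1 0 -20 0 0 0 0;-1 0 -30 0 0 0 0;-1 0 -20 0 0 0 0;-1 0 0 0 0 0 0")

```text
clock: 13.72
tcp_pos: [0.4557, 0.2017, 0.2339]
orientation: [0.519, -0.477, -0.478, 0.524]
wrist_force: [-0.0, -0.2, -3.1]
finger_gap: 0.0469
```

Run:
```python
from h import *
p,R=pose(); print(p.round(4),R.round(4),monitor.get_state()['wrist_force'])
im,d,c=snap('wrist','w11'); P=cloud(c,d); print([(v,*np.median(P[v,262:300],0).round(4).tolist()) for v in range(234,405,8)])
im,d,c=snap('scene','s11')
```

```text
[0.4557 0.2017 0.2339] [[-0.0061 -0.0881 -0.9961]
 [ 1.     -0.0029 -0.0059]
 [-0.0024 -0.9961  0.0881]] [-0.03947868 -0.21662374 -3.13067011]
[(234, 0.4716, 0.2003, 0.0787), (242, 0.4265, 0.201, 0.2366), (250, 0.4297, 0.201, 0.2361), (258, 0.4329, 0.201, 0.2358), (266, 0.4361, 0.201, 0.2355), (274, 0.4392, 0.2014, 0.2354), (282, 0.4427, 0.2011, 0.2348), (290, 0.4462, 0.2011, 0.2343), (298, 0.4496, 0.2011, 0.2338), (306, 0.453, 0.2011, 0.2338), (314, 0.4567, 0.2011, 0.2331), (322, 0.4604, 0.2011, 0.2327), (330, 0.464, 0.2012, 0.2323), (338, 0.4676, 0.2012, 0.2322), (346, 0.4716, 0.2012, 0.2316), (354, 0.4754, 0.2012, 0.2312), (362, 0.4796, 0.2012, 0.2306), (370, 0.4834, 0.2012, 0.2305), (378, 0.4875, 0.2013, 0.2299), (386, 0.4918, 0.2013, 0.2295), (394, 0.496, 0.2013, 0.2291), (402, 0.5002, 0.2013, 0.2289)]
```

View pics/s11.png

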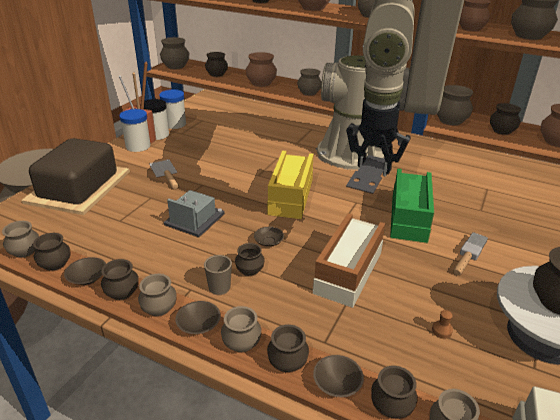

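View pics/w11.png

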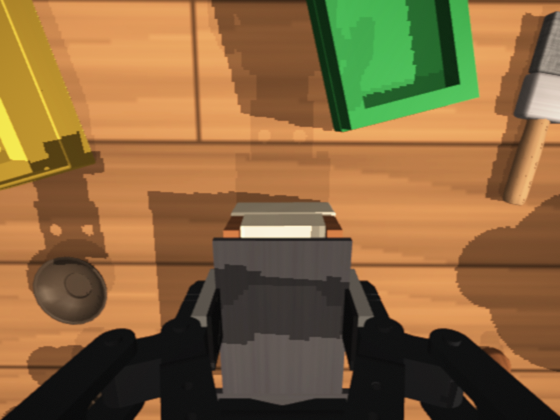

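>>> drive_tool(plan="-1 -15 0 -5 -2 0 0;-1 -30 0 -10 -2 0 0;-1 -40 0 -15 -2 0 0;-1 -45 0 -15 0 0 0;-1 -45 0 -15 0 0 0;-1 -45 0 -10 0 0 0;-1 -40 0 0 0 0 0;-1 -25 0 0 0 0 0")

```text
clock: 14.82
tcp_pos: [0.5218, -0.0891, 0.2183]
orientation: [0.497, -0.497, -0.502, 0.504]
wrist_force: [0.8, -0.1, -1.9]
finger_gap: 0.0464
```

>>> drive_tool(plan="-1 -15 0 0 0 0 0;-1 0 0 0 0 0 0;-1 0 0 0 0 0 0")

```text
clock: 15.2
tcp_pos: [0.5201, -0.1047, 0.2151]
orientation: [0.5, -0.495, -0.501, 0.504]
wrist_force: [-0.0, -0.2, -1.7]
finger_gap: 0.0466
```

Run:
```python
from h import *
p,R=pose(); print(p.round(4),R.round(4),monitor.get_state()['wrist_force'])
im,d,c=snap('wrist','w12'); P=cloud(c,d); print([(v,*np.median(P[v,262:300],0).round(4).tolist()) for v in range(234,405,12)])
```

```text
[ 0.5201 -0.1047  0.2151] [[-0.0099 -0.0084 -0.9999]
 [ 1.      0.001  -0.0099]
 [ 0.001  -1.      0.0084]] [-0.00762738 -0.15348577 -1.69512712]
[(234, 0.573, -0.1053, -0.0012), (246, 0.4924, -0.1054, 0.2153), (258, 0.4972, -0.1056, 0.2151), (270, 0.502, -0.1056, 0.215), (282, 0.507, -0.1053, 0.215), (294, 0.5122, -0.1053, 0.2147), (306, 0.5175, -0.1055, 0.2145), (318, 0.5229, -0.1052, 0.2144), (330, 0.5284, -0.1051, 0.2143), (342, 0.5342, -0.1051, 0.2141), (354, 0.54, -0.105, 0.214), (366, 0.5461, -0.105, 0.2137), (378, 0.552, -0.1049, 0.2139), (390, 0.5584, -0.1049, 0.2136), (402, 0.5647, -0.1048, 0.2136)]
```

View pics/w12.png

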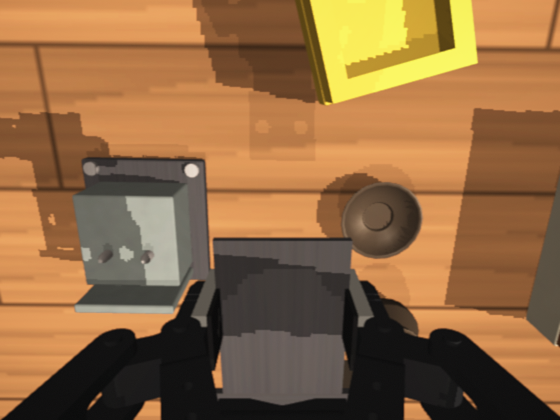

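Run:
```python
from h import *
im,d,c=load('w12')
cv2.imwrite('pics/w12c.png',cv2.resize(im[150:320,65:215],None,fx=3.5,fy=3.5,interpolation=cv2.INTER_CUBIC)[:,:,::-1])
g=cv2.cvtColor(im,cv2.COLOR_RGB2GRAY).astype(int)
for v in (250,270,290): print(v,g[v,205:225],g[v,340:360])
print([g[v,280] for v in range(232,246)])
```

```text
250 [ 99  97  82  74 113 159 175 158 118  90  85  85  85  87  88  88  88  88
  87  86] [ 86  85  85  86  87  86  85  86  85  85  91 116 145 144 117 100  95  96
  95  89]
270 [100 101 100  86  77  82  86  87  83  68  52  47  48  48  49  49  50  49
  49  49] [ 85  87  86  85  86  86  86  85  86  85  86  86  86  87 104 142 168 174
 173 172]
290 [88 88 88 88 88 89 89 89 86 69 40 19 14 17 25 40 48 50 50 49] [48 47 49 46 39 25 15 15 21 46 74 86 88 89 88 88 89 87 88 87]
[np.int64(164), np.int64(166), np.int64(168), np.int64(170), np.int64(163), np.int64(116), np.int64(56), np.int64(34), np.int64(47), np.int64(77), np.int64(87), np.int64(85), np.int64(85), np.int64(85)]
```

View pics/w12c.png

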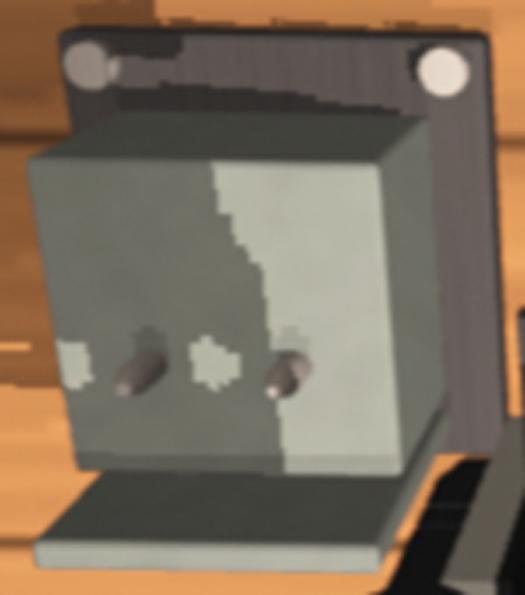

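Run:
```python
from h import *
im,d,c=load('w12'); P=cloud(c,d)
f=lambda x,y:(65+x/3.5,150+y/3.5)
pt={}
for n,x,y,z in [('FL',31,160,.06),('FR',380,163,.06),('BL',80,468,.06),('BR',402,473,.06),('tipR',124,388,.074),('tipL',273,390,.074),('footR',154,360,.06),('footL',301,362,.06),('boltR',90,65,.015),('boltL',443,72,.015)]:
    pt[n]=onplane(c,*f(x,y),z); print(n,pt[n].round(4))
print('tips mid',(pt['tipR']+pt['tipL'])/2, 'yaw',np.degrees(np.arctan2(-(pt['tipL']-pt['tipR'])[0],(pt['tipL']-pt['tipR'])[1])))
cF=(pt['FL']+pt['FR'])/2; e=pt['FR']-pt['FL']; e/=np.linalg.norm(e); fx=np.array([e[1],-e[0],0]); print('from front',cF+.05*fx,'yaw',np.degrees(np.arctan2(fx[1],fx[0])),'len',np.linalg.norm(pt['FR']-pt['FL']))
s=(pt['FR']+pt['BR'])/2-(pt['FL']+pt['BL'])/2; print('width',s, 'centre',(pt['FR']+pt['BR']+pt['FL']+pt['BL'])/4)
print('seat z',[P[int(150+y/3.5),int(65+x/3.5)].round(4) for x,y in [(100,220),(300,220),(340,300),(230,420),(340,430)]])
# template edges
p,R=pose(); 
for v in range(244,300,10): print(v,onplane(c,214.2+ (v-244)*.09,v,.215).round(4))
print('nose',onplane(c,282,238.2,.2158).round(4))
```

```text
FL [ 0.5182 -0.2675  0.06  ]
FR [ 0.5182 -0.1894  0.06  ]
BL [ 0.5957 -0.2685  0.06  ]
BR [ 0.5964 -0.1905  0.06  ]
tipR [ 0.5674 -0.2472  0.074 ]
tipL [ 0.5676 -0.2137  0.074 ]
footR [ 0.5669 -0.2466  0.06  ]
footL [ 0.5671 -0.2121  0.06  ]
boltR [ 0.5057 -0.2747  0.015 ]
boltL [ 0.5067 -0.1851  0.015 ]
tips mid [ 0.56754453 -0.23040504  0.074     ] yaw -0.3288435779072942
from front [ 0.56823187 -0.22842931  0.06      ] yaw 0.023956389279830865 len 0.07802097307361532
width [0.00031714 0.07799251 0.        ] centre [ 0.55713906 -0.22896866  0.06      ]
seat z [array([ 0.5319, -0.255 ,  0.059 ]), array([ 0.5314, -0.2096,  0.0591]), array([ 0.5511, -0.2018,  0.059 ]), array([ 0.5832, -0.2318,  0.0586]), array([ 0.5846, -0.2049,  0.0591])]
244 [ 0.4919 -0.1292  0.215 ]
254 [ 0.4958 -0.129   0.215 ]
264 [ 0.4998 -0.1289  0.215 ]
274 [ 0.5039 -0.1287  0.215 ]
284 [ 0.508  -0.1286  0.215 ]
294 [ 0.5122 -0.1285  0.215 ]
nose [ 0.4892 -0.1049  0.2158]
```

>>> drive_tool(plan="-1 -15 0 4 -0.7 0.5 0;-1 -25 0 6 -0.6 0.5 0;-1 -30 5 6 0 0 0;-1 -25 10 5 0 0 0;-1 -15 20 3 0 0 0;-1 -8 25 0 0 0 0;-1 0 20 0 0 0 0;-1 0 0 0 0 0 0")

```text
clock: 16.25
tcp_pos: [0.4964, -0.2272, 0.1355]
orientation: [-0.494, 0.507, 0.504, -0.495]
wrist_force: [-0.1, 0.4, -0.9]
finger_gap: 0.0468
```

Run:
```python
from h import *
p,R=pose(); print(p.round(4),R.round(4),monitor.get_state()['wrist_force'])
im,d,c=snap('wrist','w13'); P=cloud(c,d); print([(v,*np.median(P[v,262:300],0).round(4).tolist()) for v in range(234,405,12)])
print((R.T@(np.array([.4975,-.2289,p[2]])-p)*1000).round(1))
```

```text
[ 0.4964 -0.2272  0.1355] [[ 0.0033  0.0222 -0.9997]
 [ 1.     -0.0044  0.0032]
 [-0.0044 -0.9997 -0.0223]] [-0.09529834  0.44346204 -0.85609057]
[(234, 0.5171, -0.2287, 0.011), (246, 0.4687, -0.2276, 0.1347), (258, 0.4734, -0.2276, 0.1347), (270, 0.4782, -0.2276, 0.1349), (282, 0.4832, -0.2276, 0.1349), (294, 0.4884, -0.2277, 0.1348), (306, 0.4936, -0.2277, 0.1349), (318, 0.4992, -0.2277, 0.1347), (330, 0.5048, -0.2277, 0.1348), (342, 0.5104, -0.2278, 0.1349), (354, 0.5164, -0.2278, 0.1348), (366, 0.5224, -0.2278, 0.1348), (378, 0.5284, -0.2278, 0.135), (390, 0.5349, -0.2279, 0.1349), (402, 0.5411, -0.2279, 0.1353)]
[-1.7  0.  -1.1]
```

View pics/w13.png

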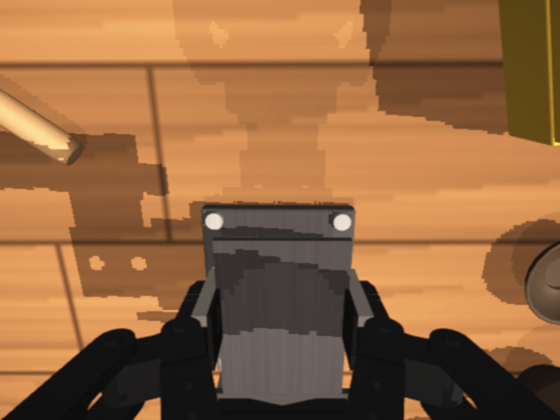

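Run:
```python
from h import *
im,d,c=load('w13'); g=cv2.cvtColor(im,cv2.COLOR_RGB2GRAY).astype(int)
print([int(x) for x in g[232:246,280]])
print('nose',onplane(c,282,240.5,.1355),onplane(c,282,237,.1325))
for v in (246,256): print(v,g[v,206:224],g[v,342:358])
for v,a,b in [(246,214.5,351)]: print(onplane(c,a,v,.1355),onplane(c,b,v,.1355))
print('bolts',onplane(c,213.5,221,.015),onplane(c,342,222,.015))
t,d,c2=snap('top','t13'); s,d,c3=snap('scene','s13')
a=cv2.resize(t[160:240,310:400],None,fx=5,fy=5,interpolation=cv2.INTER_CUBIC); b=cv2.resize(s[150:240,150:235],None,fx=4.4,fy=4.4,interpolation=cv2.INTER_CUBIC)
o=np.zeros((400,450+374,3),np.uint8);o[:,:450]=a;o[:396,450:]=b[:396,:374]; cv2.imwrite('pics/ts13.png',cv2.resize(o[:,:,::-1],(800,388)))
```

```text
[50, 50, 50, 51, 54, 50, 39, 37, 56, 83, 90, 89, 89, 89]
nose [ 0.46611913 -0.22701029  0.1355    ] [ 0.46608807 -0.22702151  0.1325    ]
246 [61 63 62 63 62 64 74 84 88 88 89 90 92 92 91 91 90 90] [ 89  89  89  89  88  89  89  88  88  92 107 133 147 149 149 148]
256 [59 61 63 64 63 62 61 55 51 49 50 50 51 52 53 51 51 50] [ 88  89  89  89  88  89  88  89  91 110 145 165 168 168 168 168]
[ 0.46822127 -0.25105435  0.1355    ] [ 0.46829772 -0.20248605  0.1355    ]
bolts [ 0.50540059 -0.27569834  0.015     ] [ 0.50632378 -0.18548862  0.015     ]
```

View pics/ts13.png

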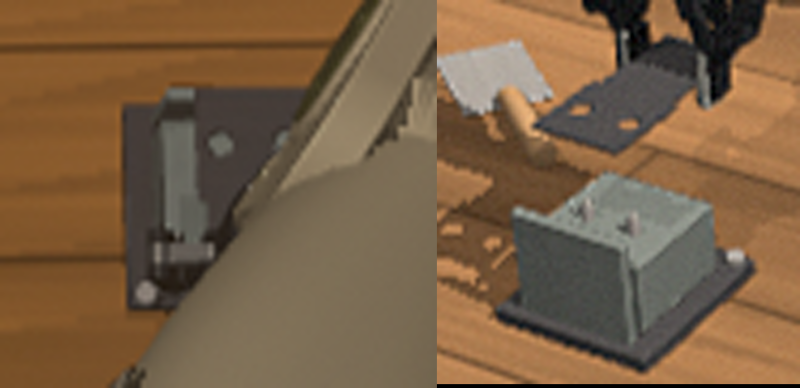

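Run:
```python
from h import *
im,d,c=load('s13')
f=lambda x,y:((x/.971-450)/4.4+150,y/.97/4.4+150)
for n,x,y,z in [('holeL?',580,109,.134),('hole',629,124,.134),('tip',587,202,.074),('tip',630,213,.074),('foot',583,218,.06),('foot',631,233,.06)]: print(n,onplane(c,*f(x,y),z).round(4))
cr=cv2.resize(im[165:215,165:215],None,fx=10,fy=10,interpolation=cv2.INTER_CUBIC); cv2.imwrite('pics/s13c.png',cr[:,:,::-1])
```

```text
holeL? [ 0.5665 -0.2432  0.134 ]
hole [ 0.567  -0.2084  0.134 ]
tip [ 0.5731 -0.24    0.074 ]
tip [ 0.5708 -0.2107  0.074 ]
foot [ 0.5716 -0.2455  0.06  ]
foot [ 0.5714 -0.2109  0.06  ]
```

View pics/s13c.png

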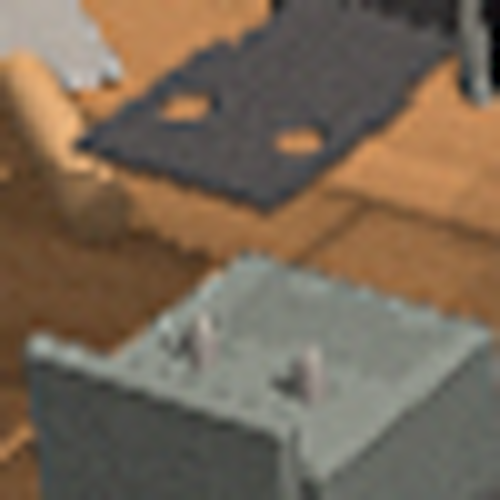

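Run:
```python
from h import *
im,d,c=load('s13')
f=lambda x,y:(164.5+x/10,164.5+y/10)
for n,x,y,z in [('hole',187,106,.134),('hole',302,141,.134),('tip',203,316,.074),('tip',310,348,.074),('foot',205,362,.06),('foot',313,400,.06)]: print(n,onplane(c,*f(x,y),z).round(4))
```

```text
hole [ 0.5651 -0.2451  0.134 ]
hole [ 0.5655 -0.2102  0.134 ]
tip [ 0.5687 -0.2441  0.074 ]
tip [ 0.5682 -0.2116  0.074 ]
foot [ 0.5692 -0.2447  0.06  ]
foot [ 0.5706 -0.2103  0.06  ]
```

>>> drive_tool(plan="-1 -2 15 -2 0 0 0.2;-1 0 15 0 0 0 0;-1 0 10 0 0 0 0;-1 0 5 0 0 0 0;-1 0 0 0 0 0 0")

```text
clock: 17.02
tcp_pos: [0.5024, -0.2304, 0.091]
orientation: [-0.491, 0.51, 0.504, -0.495]
wrist_force: [0.4, -0.4, -3.1]
finger_gap: 0.0469
```

```bash
cat > chk.py <<'E'
from h import *
import sys
n=sys.argv[1]
p,R=pose(); print(p.round(4),R.round(4).tolist(),monitor.get_state()['wrist_force'])
im,d,c=snap('wrist','w'+n); g=cv2.cvtColor(im,cv2.COLOR_RGB2GRAY).astype(int); print([int(x) for x in g[232:246,280]])
P=cloud(c,d); print([(v,*np.median(P[v,262:300],0).round(4).tolist()) for v in (250,300,350,400)])
zt=p[2]
print('nose',onplane(c,282,240.5,zt),'edges',onplane(c,214.5,246,zt)[1],onplane(c,351.5,246,zt)[1])
s,d,c3=snap('scene','s'+n)
cr=cv2.resize(s[170:230,160:220],None,fx=10,fy=10,interpolation=cv2.INTER_CUBIC); cv2.imwrite(f'pics/s{n}c.png',cr[:,:,::-1])
E
python3 chk.py 14
```

```text
[ 0.5024 -0.2304  0.091 ] [[0.0018, 0.0278, -0.9996], [0.9999, -0.0116, 0.0015], [-0.0116, -0.9995, -0.0278]] [ 0.38539987 -0.42177162 -3.05155255]
[92, 92, 92, 91, 87, 67, 43, 38, 56, 84, 92, 90, 91, 91]
[(250, 0.4762, -0.2308, 0.0902), (300, 0.4972, -0.2309, 0.0902), (350, 0.5203, -0.231, 0.0906), (400, 0.5463, -0.231, 0.0907)]
nose [ 0.47207207 -0.23025577  0.09100945] edges -0.2543089477401954 -0.20561305899984644
```

View pics/s14c.png

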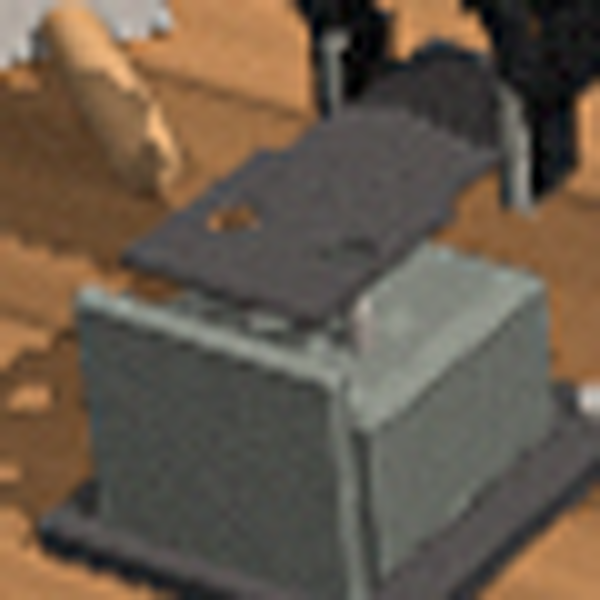

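View pics/w14.png

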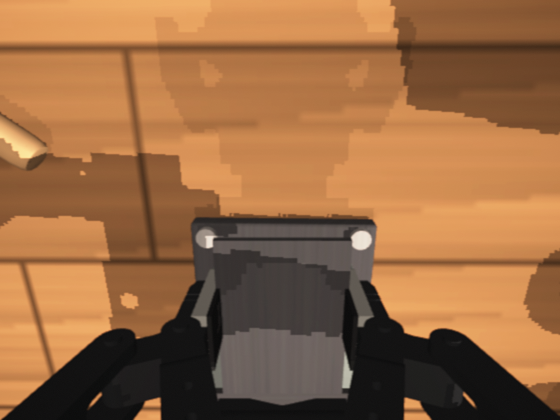

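>>> drive_tool(plan="-1 0.5 0 4.5 0.4 0 -0.7;-1 0 0 0 0 0 0;-1 0 0 0 0 0 0")

```text
clock: 17.5
tcp_pos: [0.4986, -0.2306, 0.0926]
orientation: [-0.495, 0.506, 0.505, -0.494]
wrist_force: [0.6, -0.9, -2.7]
finger_gap: 0.0468
```

```bash
python3 chk.py 15
python3 - <<'E'
from h import *
im,d,c=load('s14')
for x,y in [(236,218),(350,247)]: print(onplane(c,159.5+x/10,169.5+y/10,.0895))
E
```

```text
[ 0.4986 -0.2306  0.0926] [[0.0017, 0.0229, -0.9997], [1.0, -0.0003, 0.0017], [-0.0002, -0.9997, -0.0229]] [ 0.6330638  -0.89375332 -2.6698773 ]
[88, 91, 92, 93, 88, 67, 44, 38, 56, 83, 90, 90, 90, 91]
[(250, 0.4724, -0.2311, 0.0918), (300, 0.4932, -0.2311, 0.092), (350, 0.5165, -0.2312, 0.0921), (400, 0.5424, -0.2313, 0.0922)]
nose [ 0.46829951 -0.23051207  0.09262265] edges -0.25453571917489454 -0.2057829442928395
[ 0.57139348 -0.2457499   0.0895    ]
[ 0.56898189 -0.21257996  0.0895    ]
```

View pics/s15c.png

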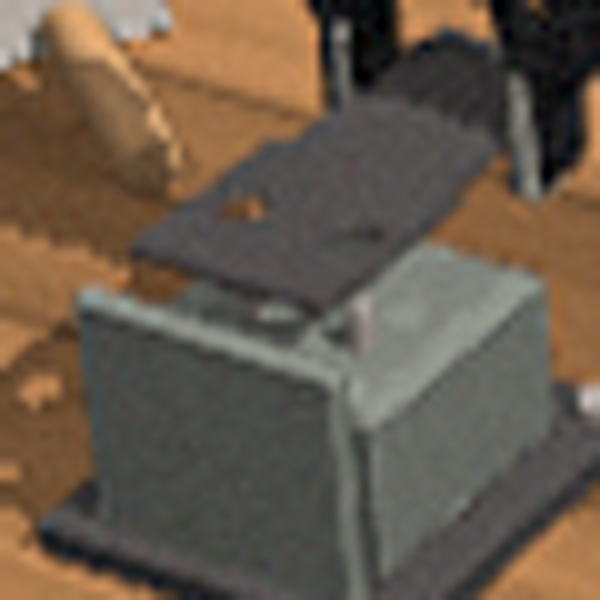

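>>> drive_tool(plan="-1 0.8 3 0.1 0 0 0;-1 0 3 0.1 0 0 0;-1 0 3 0.1 0 0 0;-1 0 1 0 0 0 0")

```text
clock: 18.1
tcp_pos: [0.4984, -0.2295, 0.0818]
orientation: [-0.495, 0.506, 0.505, -0.494]
wrist_force: [0.2, -0.2, -1.8]
finger_gap: 0.0466
```

```bash
python3 chk.py 16
```

```text
[ 0.4984 -0.2295  0.0818] [[0.0014, 0.0227, -0.9997], [1.0, -0.0002, 0.0014], [-0.0002, -0.9997, -0.0227]] [ 0.22707278 -0.1943334  -1.76709734]
[36, 37, 38, 40, 44, 47, 39, 38, 57, 84, 91, 91, 90, 91]
[(250, 0.4723, -0.23, 0.0808), (300, 0.493, -0.23, 0.0812), (350, 0.5163, -0.2301, 0.0811), (400, 0.5423, -0.2295, 0.0813)]
nose [ 0.46814077 -0.22941672  0.08175851] edges -0.2534362643906096 -0.20468922719078692
```

View pics/s16c.png

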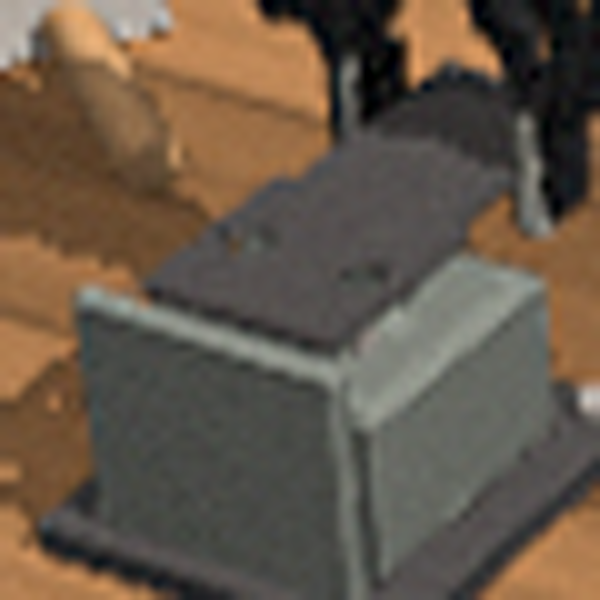

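>>> drive_tool(plan="-1 0 1.2 0 0 0 0;-1 0 1.2 0 0 0 0;-1 0 1.2 0 0 0 0")

```text
clock: 18.58
tcp_pos: [0.4988, -0.2297, 0.0783]
orientation: [-0.494, 0.506, 0.505, -0.494]
wrist_force: [-0.1, -0.5, -2.3]
finger_gap: 0.0472
```

>>> drive_tool(plan="-1 0 1.2 0 0 0 0;-1 0 1.2 0 0 0 0")

```text
clock: 18.82
tcp_pos: [0.4989, -0.2297, 0.0758]
orientation: [-0.494, 0.506, 0.505, -0.494]
wrist_force: [0.5, -0.3, -1.8]
finger_gap: 0.0465
```

```bash
python3 chk.py 17
```

```text
[ 0.4989 -0.2297  0.0758] [[0.0015, 0.0234, -0.9997], [1.0, -0.0006, 0.0014], [-0.0005, -0.9997, -0.0234]] [ 0.48124264 -0.29090966 -1.75816481]
[83, 75, 49, 36, 36, 37, 36, 39, 56, 82, 90, 90, 90, 90]
[(250, 0.4726, -0.2302, 0.0751), (300, 0.4934, -0.2302, 0.0753), (350, 0.5168, -0.2303, 0.0752), (400, 0.5426, -0.2304, 0.0754)]
nose [ 0.46858033 -0.22964503  0.0757922 ] edges -0.2536643336282279 -0.20492236988258258
```

View pics/s17c.png

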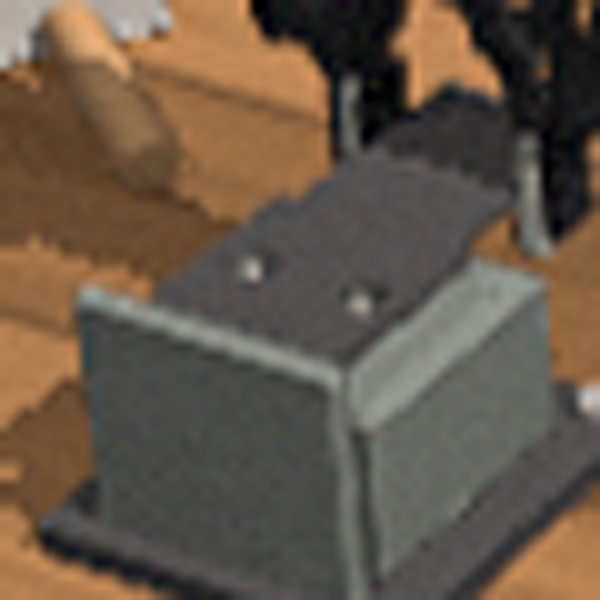

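>>> drive_tool(plan="-1 0 1 0.2 0 0 0;-1 0 1 0.1 0 0 0;-1 0 1 0.1 0 0 0")

```text
clock: 19.3
tcp_pos: [0.4985, -0.2297, 0.0726]
orientation: [-0.494, 0.506, 0.505, -0.494]
wrist_force: [-0.9, -0.1, -1.4]
finger_gap: 0.0468
```

>>> drive_tool(plan="-1 0 1 0.1 0 0 0;-1 0 1 0 0 0 0")

```text
clock: 19.55
tcp_pos: [0.4984, -0.2297, 0.0705]
orientation: [-0.494, 0.506, 0.505, -0.494]
wrist_force: [0.5, 0.4, -1.7]
finger_gap: 0.0468
```

>>> drive_tool(plan="-1 0 1 0 0 0 0;-1 0 1 0 0 0 0")

```text
clock: 19.8
tcp_pos: [0.4985, -0.2297, 0.0683]
orientation: [-0.494, 0.506, 0.505, -0.494]
wrist_force: [-0.1, -0.4, -1.7]
finger_gap: 0.0471
```

```bash
python3 chk.py 18
```

```text
[ 0.4985 -0.2297  0.0683] [[0.0015, 0.0232, -0.9997], [1.0, -0.0005, 0.0015], [-0.0005, -0.9997, -0.0232]] [-0.06933996 -0.4199296  -1.71431778]
[147, 146, 137, 104, 85, 64, 42, 39, 56, 84, 90, 90, 90, 90]
[(250, 0.4723, -0.2298, 0.0675), (300, 0.4931, -0.2302, 0.0677), (350, 0.5164, -0.2299, 0.0678), (400, 0.5422, -0.2304, 0.068)]
nose [ 0.46820541 -0.22963262  0.06827342] edges -0.2536590919581105 -0.2049021243960056
```

View pics/s18c.png

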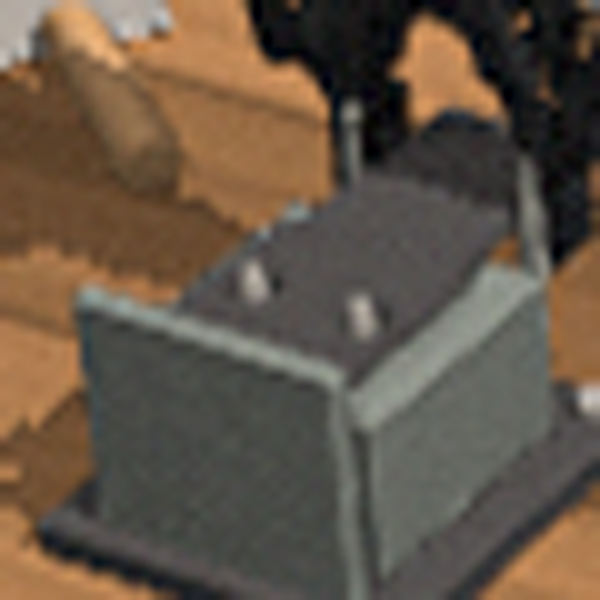

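>>> drive_tool(plan="-1 0 1 0 0 0 0;-1 0 1 0 0 0 0;-1 0 0.8 0 0 0 0")

```text
clock: 20.27
tcp_pos: [0.4985, -0.2297, 0.0653]
orientation: [-0.494, 0.506, 0.505, -0.494]
wrist_force: [0.9, -0.5, -1.5]
finger_gap: 0.0467
```

>>> drive_tool(plan="-1 0 0.7 0 0 0 0;-1 0 0.7 0 0 0 0")

```text
clock: 20.52
tcp_pos: [0.4986, -0.2297, 0.0639]
orientation: [-0.494, 0.506, 0.505, -0.494]
wrist_force: [0.4, -0.6, -1.4]
finger_gap: 0.0462
```

>>> drive_tool(plan="-1 0 0.7 0 0 0 0")

```text
clock: 20.65
tcp_pos: [0.4986, -0.2297, 0.0631]
orientation: [-0.494, 0.506, 0.505, -0.494]
wrist_force: [-0.3, 0.3, -2.0]
finger_gap: 0.047
```

>>> drive_tool(plan="-1 0 0.5 0 0 0 0")

```text
clock: 20.78
tcp_pos: [0.4986, -0.2297, 0.0626]
orientation: [-0.494, 0.506, 0.505, -0.494]
wrist_force: [0.1, 0.5, -0.6]
finger_gap: 0.0469
```

>>> drive_tool(plan="-1 0 0.5 0 0 0 0")

```text
clock: 20.9
tcp_pos: [0.4986, -0.2297, 0.0623]
orientation: [-0.494, 0.506, 0.505, -0.494]
wrist_force: [-1.2, 1.2, 1.6]
finger_gap: 0.0466
```

>>> drive_tool(plan="-1 0 0.5 0 0 0 0")

```text
clock: 21.02
tcp_pos: [0.4986, -0.2297, 0.0622]
orientation: [-0.494, 0.506, 0.505, -0.494]
wrist_force: [-1.8, 1.7, 3.7]
finger_gap: 0.047
```

```bash
python3 chk.py 19
```

```text
[ 0.4986 -0.2297  0.0622] [[0.0014, 0.0235, -0.9997], [1.0, -0.0008, 0.0014], [-0.0008, -0.9997, -0.0235]] [-1.75670678  1.70890788  3.73132198]
[153, 152, 151, 151, 138, 76, 36, 49, 82, 91, 91, 91, 90, 90]
[(250, 0.4726, -0.2302, 0.061), (300, 0.4933, -0.2302, 0.0615), (350, 0.5162, -0.2303, 0.062), (400, 0.5414, -0.2304, 0.0628)]
nose [ 0.46829733 -0.22963595  0.06223456] edges -0.253652550542762 -0.20491788552085616
```

View pics/s19c.png

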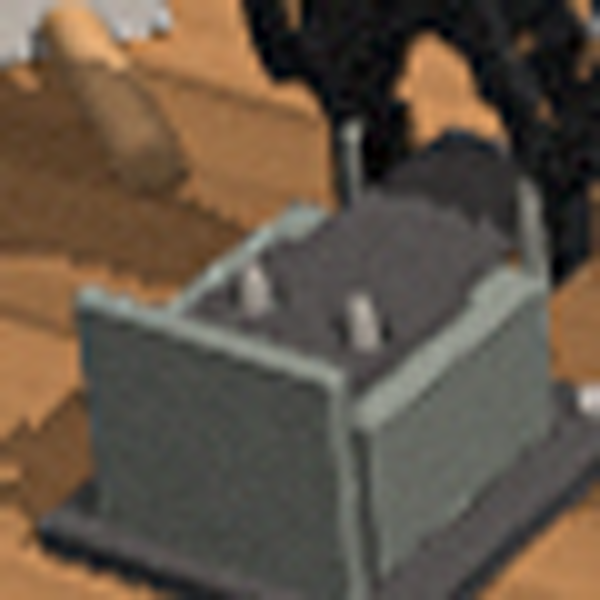

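>>> drive_tool(plan="-1 0 -0.4 0 0.8 0 0;-1 0 -0.2 0 0.7 0 0;-1 0 0 0 0 0 0")

```text
clock: 21.5
tcp_pos: [0.499, -0.2299, 0.0628]
orientation: [0.501, -0.5, -0.498, 0.501]
wrist_force: [-0.3, 0.9, 1.8]
finger_gap: 0.0466
```

```bash
python3 chk.py 20
```

```text
[ 0.499  -0.2299  0.0628] [[0.0013, -0.0039, -1.0], [1.0, -0.0009, 0.0013], [-0.0009, -1.0, 0.0039]] [-0.27354113  0.94858172  1.79487496]
[155, 153, 153, 148, 119, 63, 35, 49, 82, 91, 90, 91, 91, 91]
[(250, 0.4731, -0.2303, 0.0622), (300, 0.4936, -0.2304, 0.0624), (350, 0.5165, -0.2305, 0.0622), (400, 0.5419, -0.2305, 0.0621)]
nose [ 0.46909919 -0.22979421  0.06276275] edges -0.25397309046346256 -0.204911125336629
```

>>> drive_tool(plan="0.3 0 0 0 0 0 0;0.4 0 0 0 0 0 0;0.5 0 0 0 0 0 0;0.6 0 0 0 0 0 0", grip_force=20)

```text
clock: 22.1
tcp_pos: [0.4993, -0.2302, 0.0629]
orientation: [0.501, -0.5, -0.499, 0.501]
wrist_force: [-0.3, -0.3, 0.4]
finger_gap: 0.0681
```

```bash
python3 chk.py 21
```

```text
[ 0.4993 -0.2302  0.0629] [[0.0016, -0.0025, -1.0], [1.0, -0.0014, 0.0016], [-0.0014, -1.0, 0.0025]] [-0.33924009 -0.28656619  0.35633395]
[155, 154, 154, 141, 78, 36, 48, 82, 90, 90, 90, 90, 89, 89]
[(250, 0.4735, -0.2306, 0.062), (300, 0.4941, -0.2307, 0.0622), (350, 0.517, -0.2308, 0.0621), (400, 0.5424, -0.2308, 0.0621)]
nose [ 0.46940403 -0.23007416  0.06288035] edges -0.25424859145892403 -0.2052015626010756
```

View pics/w21.png

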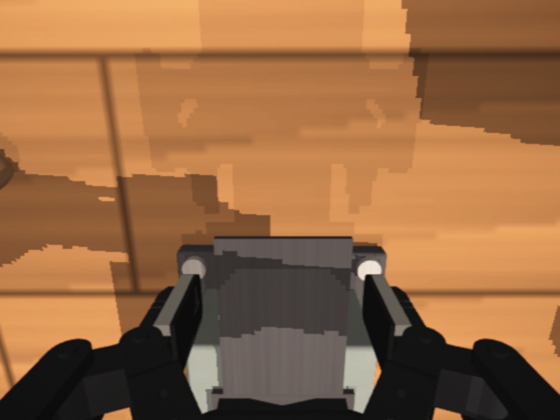

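Released and clear of the sides; back off straight up.

>>> drive_tool(plan="1 0 0 0 0 0 0;1 0 -3 0 0 0 0;1 0 -10 0 0 0 0;1 0 -25 0 0 0 0;1 0 -40 0 0 0 0;1 0 -40 20 0 0 0;1 0 -20 20 0 0 0;1 0 0 0 0 0 0")

```text
clock: 23.2
tcp_pos: [0.4592, -0.2301, 0.2089]
orientation: [-0.5, 0.501, 0.499, -0.501]
wrist_force: [0.2, -0.3, 0.9]
finger_gap: 0.0854
```

Run:
```python
from h import *
p,R=pose(); print(p.round(4),monitor.get_state()['wrist_force'],monitor.get_state()['clock'])
im,d,c=snap('wrist','w22'); cv2.imwrite('pics/w22c.png',cv2.resize(im[200:380,200:370],None,fx=3.2,fy=3.2,interpolation=cv2.INTER_CUBIC)[:,:,::-1])
P=cloud(c,d); print([(v,*np.median(P[v,270:290],0).round(4).tolist()) for v in range(220,340,10)])
s,_,_=snap('scene','s22')
```

```text
[ 0.4592 -0.2301  0.2089] [ 0.21027188 -0.27014028  0.93279831] 23.2
[(220, 0.4742, -0.2324, 0.0624), (230, 0.4824, -0.2324, 0.0625), (240, 0.4911, -0.2325, 0.0622), (250, 0.4997, -0.2325, 0.0623), (260, 0.5085, -0.2325, 0.0623), (270, 0.5174, -0.2325, 0.0624), (280, 0.5266, -0.2326, 0.0624), (290, 0.5358, -0.2326, 0.0625), (300, 0.5456, -0.2327, 0.0622), (310, 0.5552, -0.2327, 0.0623), (320, 0.5652, -0.2327, 0.0622), (330, 0.5751, -0.2327, 0.0624)]
```

View pics/w22c.png

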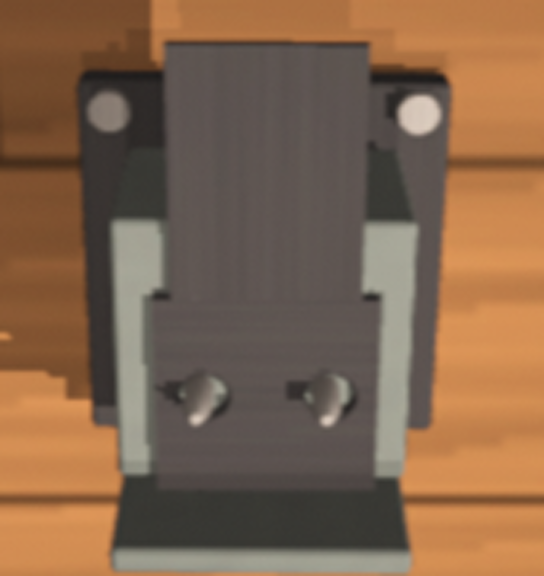

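View pics/s22.png

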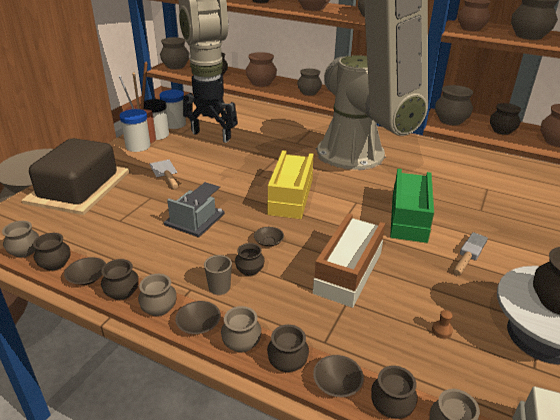

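```bash
python3 -c "
from workcell import job
print(job.hand_in())"
```

```text
the job is handed in; nothing more can be done
None
```

The template is seated over both studs of the holder, lying flat with its tongue out over the front. It is released, and I have handed the job in.

**What I did**
- I rubbed the template about 65 mm along the plaster with the fingers shut, reading about 4 to 8 N of press. At first, with about 4 N, the fingertips slipped over it. At about 6.5 N it followed.
- That left roughly 48 mm of tongue out over the edge. I pinched it by its sides, lifted it and levelled it.
- I lowered it over the studs in steps of 1 mm or less. The rise in wrist force on touching the seat was about 5 N.
- I levelled it again, because it had tipped about 1.5° in the grip when it touched down, then opened the fingers and backed off upward.

**What the last checks showed**
- **Fit:** the last wrist picture shows both studs through their holes.
- **Flatness:** the top face reads 62.2 to 62.5 mm at every point I measured along it. The expected height is 63 mm, and depth read about 1 mm low on the seat too.
- **Robot clear:** the gripper was open and about 145 mm above its release height.
- **Bystanders:** in the scene picture the pottery and tools look unmoved. I judged this by eye, not by measurement.
- **Time:** the clock stood at about 23 s of the 72 s allowed.

**What disagreed or was not measured**
- The wrist and scene cameras disagreed by about 1 to 2 mm on the stud position. I aimed between them, and that was within the hole clearance.
- I judged contact from wrist-force readings at the end of each move, so brief peaks between readings were not seen.

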